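# Brush out the bathroom tumblers and sanitise them under a UV lamp

## Task

Brush out the white tumblers on the vanity one after the other, from the tallest to the shortest: with the long upright brush go down to the floor of the tumbler, draw it up about 5 cm with its tip still inside, and go down to the floor again; when all are done hang the brush back in its canister. Then stand every tumbler upright on the grey drying mat, and hold the white hand lamp, window down, about 15 cm above the middle of the mat, steady for about three seconds. Finally lay the lamp back on its steel dock the way it was, and leave the comb, trimmer and pill box where they are.

Things in the scene. Friction and masses are not known exactly. Their poses are not given: they have to be found in the camera images.
- tumbler_tall: tall white ceramic tumbler, a plain straight cylinder open at the top, 100 mm high, outside diameter 66 mm, wall 4 mm (inside diameter 58 mm), inner floor 5 mm above its underside; origin: centre of the underside, z up through the mouth; may be absent (None)
- tumbler_middle: middle-sized white ceramic tumbler, a plain straight cylinder open at the top, 85 mm high, outside diameter 66 mm, wall 4 mm (inside diameter 58 mm), inner floor 5 mm above its underside; origin: centre of the underside, z up through the mouth; may be absent (None)
- tumbler_short: short white ceramic tumbler, a plain straight cylinder open at the top, 70 mm high, outside diameter 66 mm, wall 4 mm (inside diameter 58 mm), inner floor 5 mm above its underside; origin: centre of the underside, z up through the mouth; may be absent (None)
- brush: long bottle brush, 205 mm, 90 g, hanging upright in the canister, tip down. Origin: centre of its tip (lowest point), z up the shaft. Heights above the tip: bristles (27 mm diameter) 0-62 mm, steel shaft (8 mm) to 104, cone widening from 20 to 46 mm diameter 104-122, collar disc (72 mm) 122-128, round wooden handle (22 mm) 128-205. The collar rests on the canister rim
- canister: fixed upright steel brush canister, 130 mm high, outside diameter 64 mm (foot 84 mm), inside diameter 56 mm, open at the top; origin: centre of the underside. With the brush hung in it, the brush's tip is 8 mm above this origin
- drying_mat: fixed flat grey stone drying mat, 170 (x) x 260 (y) x 4 mm; origin: centre of the underside, y along its long side
- mat_middle (a point): middle of the drying mat's top face
- lamp: white hand-held UV lamp lying on the dock, window down, 185 mm long, 150 g. Origin on its underside; x along it towards the head. Handle: 110 long, 30 wide (y), 28 high, from x = -90 to +20 mm; head: 75 long, 50 wide, 24 high, from x = 20 to 95 mm. The lamp shines out of its underside (-z)
- lamp_window (a point): centre of the lamp's window, on the underside of the head, 57.5 mm along x from the lamp's origin
- lamp_grip (a point): good place to grip the lamp's handle across its 30 mm width: x = -30 mm, 22 mm above its underside
- dock: fixed steel charging dock, a flat slab 200 (x) x 70 (y) x 14 mm; origin: centre of the underside. The lamp lies centred on it, lamp origin 14 mm above this origin, lamp x along dock x
- trimmer: bystander: white trimmer lying flat, about 145 x 40 x 30 mm; origin under its middle
- comb: bystander: wooden comb lying flat, about 42 x 160 x 6 mm; origin under its middle
- pill_box: bystander: clear plastic pill box with a hinged lid, closed, 72 x 132 x 31 mm; origin under its middle
There are look-alikes about, which are no part of the job. Leave any pink look-alike of the brush alone.

How it is judged (in metres and radians):
On the way, in this order (a step that is already met when the one before it is completed fails the run):
1. the brush reaches the floor inside the tall tumbler (horizontal distance between brush and tumbler_tall below 0.026 m and angle between the z axis of brush and the z axis of tumbler_tall, either way round below 0.35 rad and z of brush in the frame of tumbler_tall between -0.005 and 0.017 m), for 0.1 s.
2. the brush is drawn up at least 33 mm off the floor, its tip still inside the tall tumbler (horizontal distance between brush and tumbler_tall below 0.026 m and angle between the z axis of brush and the z axis of tumbler_tall, either way round below 0.35 rad and z of brush in the frame of tumbler_tall between 0.038 and 0.105 m), for 0.1 s.
3. the brush reaches the floor of the tall tumbler again (all of step 1), for 0.1 s.
4. the brush reaches the floor inside the middle tumbler (horizontal distance between brush and tumbler_middle below 0.026 m and angle between the z axis of brush and the z axis of tumbler_middle, either way round below 0.35 rad and z of brush in the frame of tumbler_middle between -0.005 and 0.017 m), for 0.1 s.
5. the brush is drawn up at least 33 mm off the floor, its tip still inside the middle tumbler (horizontal distance between brush and tumbler_middle below 0.026 m and angle between the z axis of brush and the z axis of tumbler_middle, either way round below 0.35 rad and z of brush in the frame of tumbler_middle between 0.038 and 0.09 m), for 0.1 s.
6. the brush reaches the floor of the middle tumbler again (all of step 4), for 0.1 s.
7. the brush reaches the floor inside the short tumbler (horizontal distance between brush and tumbler_short below 0.026 m and angle between the z axis of brush and the z axis of tumbler_short, either way round below 0.35 rad and z of brush in the frame of tumbler_short between -0.005 and 0.017 m), for 0.1 s.
8. the brush is drawn up at least 33 mm off the floor, its tip still inside the short tumbler (horizontal distance between brush and tumbler_short below 0.026 m and angle between the z axis of brush and the z axis of tumbler_short, either way round below 0.35 rad and z of brush in the frame of tumbler_short between 0.038 and 0.075 m), for 0.1 s.
9. the brush reaches the floor of the short tumbler again (all of step 7), for 0.1 s.
10. with the tumblers upright on the mat and the brush back in its canister, the lamp is held window down over the middle of the mat, 9 to 22 cm above it and within 45 mm sideways, steady for 2.5 s (horizontal distance between lamp_window and mat_middle below 0.045 m and z of lamp_window in the frame of mat_middle between 0.09 and 0.22 m and angle between lamp's own z axis and vertical below 0.25 rad and linear speed of lamp below 0.04 m/s and x of tumbler_tall in the frame of drying_mat between -0.085 and 0.085 m and y of tumbler_tall in the frame of drying_mat between -0.13 and 0.13 m and z of tumbler_tall in the frame of drying_mat between -0.004 and 0.012 m and angle between each of tumbler_tall, tumbler_middle, tumbler_short, brush's own z axis and vertical below 0.15 rad and x of tumbler_middle in the frame of drying_mat between -0.085 and 0.085 m and y of tumbler_middle in the frame of drying_mat between -0.13 and 0.13 m and z of tumbler_middle in the frame of drying_mat between -0.004 and 0.012 m and x of tumbler_short in the frame of drying_mat between -0.085 and 0.085 m and y of tumbler_short in the frame of drying_mat between -0.13 and 0.13 m and z of tumbler_short in the frame of drying_mat between -0.004 and 0.012 m and horizontal distance between brush and canister below 0.02 m and z of brush in the frame of canister below 0.02 m), for 2.5 s.
At the end, for the whole second after the job is handed in: Every tumbler present is upright (0.15 rad), the centre of its base over the mat; the brush hangs upright in its canister (within 20 mm of its axis, collar on the rim); the lamp lies flat on the dock, within 30 mm and 0.3 rad of how it lies there; all at rest (x of tumbler_tall in the frame of drying_mat between -0.085 and 0.085 m and y of tumbler_tall in the frame of drying_mat between -0.13 and 0.13 m and z of tumbler_tall in the frame of drying_mat between -0.004 and 0.012 m and angle between each of tumbler_tall, tumbler_middle, tumbler_short, brush's own z axis and vertical below 0.15 rad and x of tumbler_middle in the frame of drying_mat between -0.085 and 0.085 m and y of tumbler_middle in the frame of drying_mat between -0.13 and 0.13 m and z of tumbler_middle in the frame of drying_mat between -0.004 and 0.012 m and x of tumbler_short in the frame of drying_mat between -0.085 and 0.085 m and y of tumbler_short in the frame of drying_mat between -0.13 and 0.13 m and z of tumbler_short in the frame of drying_mat between -0.004 and 0.012 m and linear speed of each of tumbler_tall, tumbler_middle, tumbler_short, lamp, brush below 0.02 m/s and horizontal distance between brush and canister below 0.02 m and z of brush in the frame of canister below 0.02 m and horizontal distance between lamp and dock below 0.03 m and angle between the x axis of lamp and the x axis of dock, either way round below 0.3 rad and angle between lamp's own z axis and vertical below 0.12 rad and z of lamp in the frame of dock between 0.008 and 0.02 m); the robot touches nothing.
It fails at once if the trimmer is shoved more than 30 mm (distance of trimmer from where it was at the start of the episode above 0.03 m).
It fails at once if the comb is shoved more than 30 mm (distance of comb from where it was at the start of the episode above 0.03 m).
It fails at once if the pill box is shoved more than 30 mm (distance of pill_box from where it was at the start of the episode above 0.03 m).
Of tumbler_tall, tumbler_middle, tumbler_short only 2 to 3 are there at a start; the rules pass over those that are not, and their reading is None.
At some moment in a run one of tumbler_tall, tumbler_middle, tumbler_short may be knocked a few centimetres aside while the robot is not near it.
It also fails if it takes over 208 s, if anything falls off the work surface, if the arm or the gripper's body presses on something with over 40 N, if the wrist force passes 120 N, or if a joint passes its speed limit or range.

## Robot

A 6-joint arm with a two-finger parallel gripper is mounted at the origin on the work surface. World frame = base frame: x ahead of the robot, y to its left, z up, the work surface at z = 0. Lengths are in m, angles in degrees, forces in N, time in s.
With the tool pointing down it reaches from about 0.2 to 0.875 m from the base axis. Payload 3.4 kg.
Tool frame: the origin (TCP) lies at the very end of the fingers, on their centre line; the grasp point (between the pads) lies 19 mm behind it (ctrl.tcp_to_grasp is the z of the grasp point in the tool frame, in m); z points along the fingers, y is the line along which they close (so a half turn about z gives the same grasp; the last joint's range is limited). The gripper opens to 94 mm and grips with 3 to 60 N. Pads are 16 mm wide; open, the fingers measure 119 mm over their backs; the gripper's body (75 mm by 177 mm) begins 78 mm behind the grasp point.
Start: joints at [67.609, 15.808, 86.224, -0, 77.962, -6.933], TCP at [0.153, 0.554, 0.205] pointing down, gripper open.
Joint ranges: [-165.64, 165.64], [-43.16, 119.46], [12.63, 154.43], [-67.54, 247.53], [6.08, 155.33], [-154.97, 154.97]. Speed limits (degrees/s): [147.25, 147.25, 180, 180, 180, 180].

## Interface

Orientations are given as a 3x3 rotation matrix whose columns are the frame's x, y, z axes.
In Python, from station import ctrl gives the robot as it stands. The module is installed in compiled form; this text tells all that it offers.
- The arm moves only by the tool apply_moves, never from a script. Its argument "moves" is text: rows parted by semicolons, each of 7 numbers parted by spaces: the turn, a rotation vector about the tool's x, y, z in degrees, then the shift along the tool's x, y, z in cm, then the opening, from 0 (shut) to 1 (fully open). A call has 1 to 5 rows; each row is the pose to reach, as a shift and turn from the pose commanded when the call began, along the tool's axes at that moment; what a row does not reach only later rows make up. A row lasts 1/8 s, in which the tool goes at most 62.5 mm and 10.7 degrees, less where a joint would pass 70% of its speed; a pose out of reach is approached as far as the arm can. A call with a gripper value outside its range is refused whole. The fingers move at their own pace and stop on an object; "newtons" is the grip in N (left out, the last holds). Time passes only in rows, so rows that repeat a pose let the fingers close. It gives the time, the measured TCP pose, the force, the opening and the grip force at its end, in the units of the state.
- ctrl.observe(): the state, without advancing time (a new reading comes with each control period).
- ctrl.snapshot(name): name is "scene" or "side" or "wrist"; returns the picture (480x640x3 uint8, red, green, blue); there is no depth.
- ctrl.camera_info(name): a dict with "fx", "fy", "cx", "cy" (pixels), "k1" (the pictures are not rectified: a ray, as slopes to the right and down, at radius r is drawn at 1 + k1 r^2 times it, then the intrinsics apply), "origin" and "orientation" of the camera in the world; the wrist camera has in their place "tool_from_camera" (4x4, takes a point from camera to tool coordinates, whose origin is the TCP and whose axes are the flange's). Camera axes: x right, y down, z forward; pixel columns grow to the right and rows downward; lengths in m; the calibration is good to about 2 mm. A picture is of the moment at which its call begins: read the wrist's pose just before it. camera_info takes no time and is no camera call.
- ctrl.sign_off(): hands the job in; it is judged then, once.
The state is a dict: "clock": time; "joint_pos": joint angles; "qvel": joint speeds; "tau": joint torques, N m; "position": TCP position; "ee_rot": TCP orientation; "force": force on the tool from outside, world axes, zero at the start; "wrist_torque": the same for the moment, N m; "finger_gap": finger opening in m; "finger_force": force on a finger pad.
Only numpy, scipy, OpenCV 4.12 (cv2) and the standard library are available. Lean on these libraries where they do the work, as an engineer would, in place of code of your own. Each camera call takes 0.05 s, during which the arm holds its last target. There are 200 camera calls.

## Working session

There is one attempt and no reset: what is moved stays moved. The work goes in short steps, Python scripts to look and compute and a tool call to move; the robot and the scene stay as the last step left them, time stands still between calls to the robot, and variables do not carry over. Pictures are saved under pics/ and viewed, at most 14 in all, crops included, and the job is handed in when it is done.

Besides the shell and the picture viewer there is one more tool, called as name(argument=value, ...), one argument or row to a line, values as JSON. apply_moves: Moves the arm, as the interface text tells. Its arguments: {"type":"object","properties":{"moves":{"type":"string"},"newtons":{"type":"number"}},"required":["moves"]}

```bash
mkdir -p pics
cat > h.py <<'E'
import numpy as np, cv2
from station import ctrl
def snap(n,f=None):
    s=ctrl.observe(); im=ctrl.snapshot(n)
    if f: cv2.imwrite('pics/'+f,im[:,:,::-1])
    return im,s
def cam(n,s=None):
    c=ctrl.camera_info(n)
    if 'origin' in c: return c,np.array(c['origin']),np.array(c['orientation'])
    T=np.array(c['tool_from_camera']);R=np.array(s['ee_rot'])
    return c,np.array(s['position'])+R@T[:3,3],R@T[:3,:3]
def ray(n,uv,s=None):
    c,o,R=cam(n,s)
    p=np.array([(uv[0]-c['cx'])/c['fx'],(uv[1]-c['cy'])/c['fy']]);q=p.copy()
    for _ in range(20): q=p/(1+c['k1']*(q@q))
    return o,R@np.array([q[0],q[1],1.])
def onz(n,uv,z,s=None):
    o,d=ray(n,uv,s); return o+d*(z-o[2])/d[2]
def proj(n,P,s=None):
    c,o,R=cam(n,s); v=R.T@(np.array(P)-o); q=v[:2]/v[2]; q=q*(1+c['k1']*(q@q))
    return np.array([q[0]*c['fx']+c['cx'],q[1]*c['fy']+c['cy']])
def tri(a,b):
    A=np.zeros((3,3));B=np.zeros(3)
    for o,d in (a,b):
        d=d/np.linalg.norm(d);M=np.eye(3)-np.outer(d,d);A+=M;B+=M@o
    return np.linalg.solve(A,B)
E
python3 - <<'E'
from h import *
for n in('scene','side','wrist'):
    im,s=snap(n,n+'0.png'); c,o,R=cam(n,s); print(n,c['fx'],c['k1'],o.round(3),R.round(2).tolist())
print(s)
print(ctrl.tcp_to_grasp)
E
```

```text
scene 615.4660320229078 -0.18989813594214203 [1.443 0.298 1.304] [[-0.16, 0.81, -0.56], [0.99, 0.12, -0.1], [-0.01, -0.57, -0.82]]
side 516.4834126970463 0.04264288297312293 [0.475 1.162 0.762] [[-1.0, -0.02, 0.06], [-0.06, 0.57, -0.82], [-0.02, -0.82, -0.57]]
wrist 396.93089224901075 -0.03108050157872774 [0.076 0.575 0.383] [[0.27, 0.93, 0.26], [0.96, -0.26, -0.07], [-0.0, 0.27, -0.96]]
{'clock': 0.1, 'joint_pos': array([ 6.76069494e+01,  1.58431505e+01,  8.62845917e+01, -1.57979680e-03,
        7.79619519e+01, -6.93015661e+00]), 'qvel': array([ 0.01982512, -0.04432316, -0.22052763, -0.05136784,  0.02991632,
        0.07595376]), 'tau': array([ 3.20516949e-03, -4.05454159e+01, -2.37780029e+01,  7.01745576e-02,
        2.99403083e-02, -2.42280572e-05]), 'position': array([0.15310819, 0.55374079, 0.20472315]), 'ee_rot': array([[-9.63804813e-01,  2.66608244e-01, -5.71440674e-04],
       [ 2.66608807e-01,  9.63803724e-01, -1.45768192e-03],
       [ 1.62126634e-04, -1.55727196e-03, -9.99998774e-01]]), 'force': array([-0.76564729,  0.63372587, -0.04664769]), 'wrist_torque': array([-0.04440577,  0.04129364,  0.0143042 ]), 'finger_force': 0.0, 'finger_gap': 0.09374141465740471}
-0.0188
```

View pics/scene0.png

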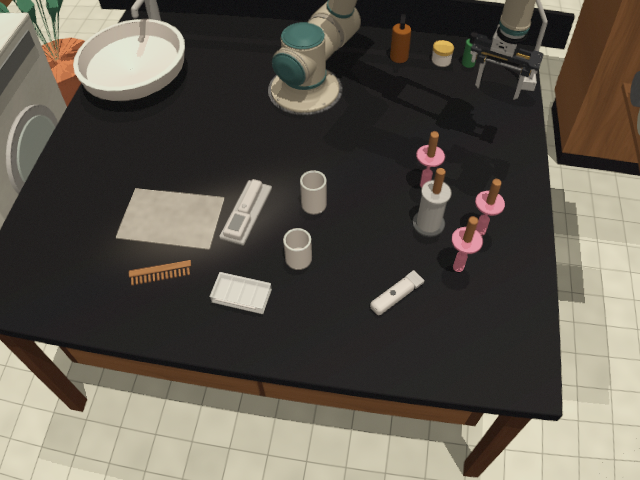

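View pics/side0.png

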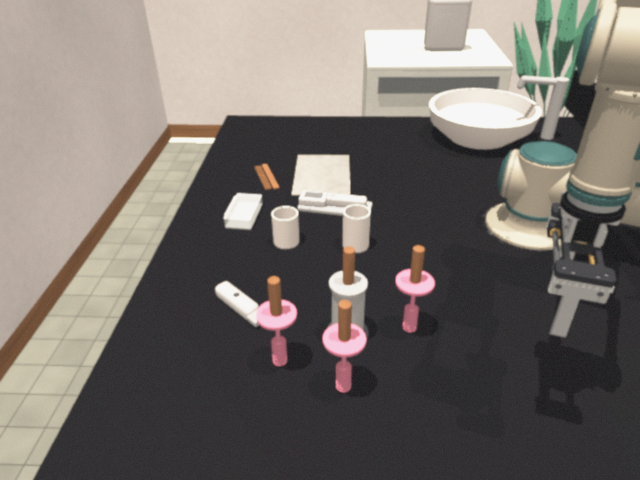

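The scene camera shows two tumblers at (313,192) and (297,249), with the canister and brush at (432,205) among three pink look-alikes. The mat is at (170,218), the lamp and dock at (246,210). Next I'll take enlarged crops and blob numbers.

Run:
```python
from h import *
a=cv2.imread('pics/scene0.png');b=cv2.imread('pics/side0.png')
A=cv2.resize(a[160:280,205:335],None,fx=3,fy=3,interpolation=2); B=cv2.resize(b[185:260,260:390],None,fx=3,fy=3,interpolation=2)
C=cv2.resize(a[125:275,395:525],None,fx=3,fy=3,interpolation=2);D=cv2.resize(b[235:345,310:380],None,fx=3,fy=3,interpolation=2)
W=np.zeros((600,800,3),np.uint8);W[:360,:390]=A;W[365:590,:390]=B;W[:450,400:790]=C
cv2.imwrite('pics/c1.png',W)
for n,im in(('scene',a),('side',b)):
    hsv=cv2.cvtColor(im,cv2.COLOR_BGR2HSV)
    m=((hsv[:,:,2]>95)&(hsv[:,:,1]<75)).astype(np.uint8)
    k,l,st,ce=cv2.connectedComponentsWithStats(m)
    for i in range(1,k):
        if 150<st[i,4]<9000: print(n,'w',st[i].tolist(),ce[i].round(1))
    m=((hsv[:,:,0]<18)&(hsv[:,:,1]>110)&(hsv[:,:,2]>60)).astype(np.uint8)
    k,l,st,ce=cv2.connectedComponentsWithStats(m)
    for i in range(1,k):
        if 60<st[i,4]<2000: print(n,'brown',st[i].tolist(),ce[i].round(1))
```

```text
scene w [268, 0, 92, 114, 4106] [315.1  62.9]
scene w [491, 31, 26, 26, 281] [501.9  46.1]
scene w [432, 51, 20, 16, 196] [441.1  59.7]
scene w [514, 70, 23, 29, 304] [526.4  82.9]
scene w [300, 170, 27, 44, 997] [313.2 191.3]
scene w [219, 179, 53, 66, 1713] [245.3 211.7]
scene w [419, 180, 32, 53, 1118] [433.2 206.8]
scene w [116, 188, 109, 62, 4972] [171.1 218.1]
scene w [283, 228, 29, 42, 993] [297.6 247.9]
scene w [371, 270, 54, 45, 925] [396.3 292.1]
scene w [209, 272, 63, 42, 1789] [240.6 292.3]
scene brown [390, 23, 21, 40, 651] [400.2  43. ]
scene brown [42, 38, 43, 69, 1473] [63.9 65.2]
scene brown [427, 131, 12, 27, 213] [432.5 143.4]
scene brown [433, 168, 13, 26, 217] [438.6 179.8]
scene brown [486, 178, 16, 27, 234] [493.5 190.9]
scene brown [463, 216, 16, 27, 242] [470.2 228.5]
scene brown [128, 260, 63, 26, 779] [158.9 271.5]
scene brown [18, 354, 23, 22, 123] [ 29.6 363.4]
scene brown [490, 428, 28, 23, 213] [502.9 440.1]
side w [575, 0, 16, 30, 264] [580.7  11.2]
side w [270, 154, 103, 100, 5818] [323.5 201.2]
side w [223, 192, 40, 38, 1167] [242.4 210.5]
side w [568, 195, 53, 18, 353] [593.1 206.1]
side w [559, 207, 19, 36, 351] [567.7 225.3]
side w [594, 224, 14, 24, 211] [600.6 235.5]
side w [323, 270, 46, 84, 2121] [346.7 310.9]
side w [396, 270, 38, 23, 469] [413.8 283. ]
side w [548, 273, 67, 64, 1746] [573.  300.3]
side w [214, 280, 82, 48, 1572] [251.2 306.4]
side brown [255, 164, 25, 26, 371] [266.5 176.7]
side brown [410, 245, 15, 38, 406] [416.7 262.6]
side brown [343, 247, 12, 37, 377] [348.2 264.2]
side brown [267, 276, 15, 40, 454] [274.4 294.5]
side brown [339, 300, 12, 41, 451] [344.2 319.7]
```

View pics/c1.png

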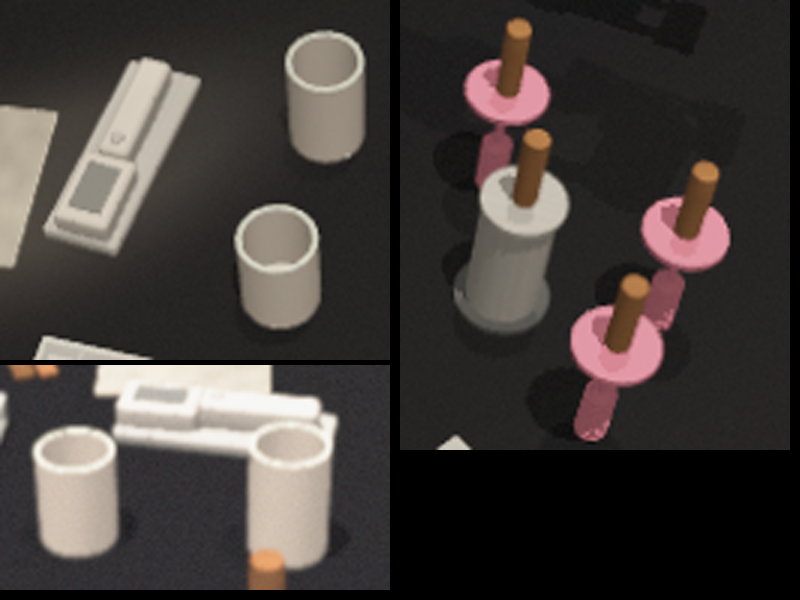

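The crops show the upper tumbler is taller, with its mouth centre at scene (313,180) and side (357,211). The shorter one is at scene (297,240) and side (285,213). The canister's brush handle top is at scene (441,171) and side (349,250). The lamp's head points towards the mat's near corner (+x).

Run:
```python
from h import *
np.set_printoptions(precision=4,suppress=True)
P={'T1mouth':((313.3,180),(356.7,211.3)),'T2mouth':((297.3,239.7),(285.3,213.3)),'brushtop':((440.7,171),(349,250)),
'pinkA':((434.3,134.3),(417.5,248.5)),'pinkB':((496.7,182),(345,303.5)),'pinkC':((473.3,220),(273.5,280))}
for k,(a,b) in P.items():
    X=tri(ray('scene',a),ray('side',b)); print(k,X,proj('scene',X)-a,proj('side',X)-b)
im=cv2.imread('pics/scene0.png');hsv=cv2.cvtColor(im,cv2.COLOR_BGR2HSV)
m=((hsv[:,:,2]>95)&(hsv[:,:,1]<75)).astype(np.uint8);k,l,st,ce=cv2.connectedComponentsWithStats(m)
for (u,v),z,name in(((171,218),.004,'mat'),((245,212),.014,'dock+lamp'),((240,292),.0,'pill'),((396,292),.0,'trim')):
    i=l[v,u]; c=cv2.findContours((l==i).astype(np.uint8),0,2)[0]; c=max(c,key=cv2.contourArea)[:,0]
    w=np.array([onz('scene',p,z)[:2] for p in c],np.float32); r=cv2.minAreaRect(w); print(name,r, cv2.boxPoints(r).tolist())
# dock bottom corners / lamp points from crop
for p,z in(((47,232),.014),((118,252),.014),((200,78),.014),((150,60),.042),((85,162),.038),((133,174),.038),((107,225),.038),((57,208),.038)):
    print(p,onz('scene',(205+p[0]/3,160+p[1]/3),z))
```

```text
T1mouth [0.4498 0.1095 0.1016] [-0.2084 -0.7548] [-0.5872  0.5953]
T2mouth [0.6246 0.0988 0.0844] [-0.4403 -1.2504] [-0.946   0.8944]
brushtop [0.4687 0.418  0.2132] [-0.2293 -0.7213] [-0.7139  0.6942]
pinkA [0.3448 0.3985 0.2064] [-0.108  -0.4486] [-0.4518  0.4513]
pinkB [0.4744 0.552  0.2064] [-0.346  -0.9001] [-1.0459  0.9818]
pinkC [0.5949 0.4978 0.2057] [-0.355  -0.7907] [-0.8675  0.7689]
mat ((0.5535392761230469, -0.26182258129119873), (0.17426380515098572, 0.26231664419174194), 0.7895004153251648) [[0.46460843086242676, -0.13187730312347412], [0.46822285652160645, -0.39416903257369995], [0.642470121383667, -0.39176785945892334], [0.6388556957244873, -0.1294761300086975]]
dock+lamp ((0.5076610445976257, -0.06194315105676651), (0.07292884588241577, 0.21217499673366547), 80.1302490234375) [[0.39689332246780396, -0.07968354970216751], [0.6059281229972839, -0.11605224758386612], [0.6184287667274475, -0.04420275241136551], [0.40939396619796753, -0.0078340545296669]]
pill ((0.7452789545059204, -0.023071162402629852), (0.14244110882282257, 0.08768700063228607), 84.80746459960938) [[0.6951697468757629, -0.09003148227930069], [0.7824968695640564, -0.09796740859746933], [0.7953881621360779, 0.043889157474040985], [0.7080610394477844, 0.051825083792209625]]
trim ((0.6872024536132812, 0.3530447483062744), (0.042930226773023605, 0.15374958515167236), 48.006134033203125) [[0.6157065629959106, 0.3885246813297272], [0.7299758195877075, 0.2856583893299103], [0.7586983442306519, 0.31756481528282166], [0.644429087638855, 0.42043110728263855]]
(47, 232) [ 0.6038 -0.1069  0.014 ]
(118, 252) [ 0.6146 -0.0417  0.014 ]
(200, 78) [ 0.4177 -0.0115  0.014 ]
(150, 60) [ 0.4262 -0.0534  0.042 ]
(85, 162) [ 0.5431 -0.0851  0.038 ]
(133, 174) [ 0.5494 -0.041   0.038 ]
(107, 225) [ 0.6047 -0.0508  0.038 ]
(57, 208) [ 0.5941 -0.0971  0.038 ]
```

Heights fit: the tall tumbler is at (0.450, 0.110), the middle one at (0.625, 0.099) and the brush at (0.469, 0.418). I'll move above the brush.

apply_moves(
  moves="0 0 0 0 0 -5 1;0 0 0 0 0 -9.5 1;0 0 -10 -8 -1 -9.5 1;0 0 -15.5 -14 -2 -9.5 1;0 0 -15.5 -20 -3 -9.5 1",
  newtons=25,
)

```text
clock: 0.78
position: [0.324, 0.4783, 0.3004]
ee_rot: [[-1.0, -0.002, 0.0], [-0.002, 1.0, 0.0], [-0.0, 0.0, -1.0]]
force: [-0.3, 0.2, 0.3]
finger_gap: 0.094
finger_force: 0.0
```

```bash
cat >> h.py <<'E'
np.set_printoptions(precision=4,suppress=True)
def st():
    s=ctrl.observe();R=np.array(s['ee_rot'])
    print('t',round(s['clock'],2),'p',np.array(s['position']),'yaw(x)',np.degrees(np.arctan2(R[1,0],R[0,0])).round(2),'gap',round(s['finger_gap'],4),'F',round(float(s['finger_force']),1),np.array(s['force']))
    return s
def go(P,yaw=None):
    s=st();R=np.array(s['ee_rot']);print('shift cm',R.T@(np.array(P)-s['position'])*100)
    if yaw is not None: print('turn z',-(yaw-np.degrees(np.arctan2(R[1,0],R[0,0]))))
E
python3 -c "
from h import *
go([.469,.418,.30],180)"
```

```text
t 0.78 p [0.324  0.4783 0.3004] yaw(x) -179.87 gap 0.094 F 0.0 [-0.2955  0.1824  0.3125]
shift cm [-14.4835  -6.0615   0.0349]
turn z -359.87191326380537
```

apply_moves(
  moves="0 0 0 -5 -2 0 1;0 0 0 -10 -4 0 1;0 0 0 -13.1 -5.4 0 1;0 0 0 -13.1 -5.4 0 1;0 0 0 -13.1 -5.4 0 1",
)

```text
clock: 1.4
position: [0.4529, 0.4254, 0.3002]
ee_rot: [[-1.0, -0.001, -0.001], [-0.001, 1.0, 0.0], [0.001, 0.0, -1.0]]
force: [0.2, -0.4, -0.2]
finger_gap: 0.094
finger_force: 0.0
```

Run:
```python
from h import *
go([.469,.418,.30],180)
im,s=snap('wrist','w1.png')
print(proj('wrist',[.469,.418,.213],s),proj('wrist',[.469,.418,.136],s))
hsv=cv2.cvtColor(im,cv2.COLOR_RGB2HSV);m=((hsv[:,:,0]<18)&(hsv[:,:,1]>110)&(hsv[:,:,2]>60)).astype(np.uint8)
k,l,stt,ce=cv2.connectedComponentsWithStats(m)
for i in range(1,k):
    if stt[i,4]>100: print(stt[i],ce[i])
```

```text
t 1.4 p [0.4529 0.4254 0.3002] yaw(x) -179.95 gap 0.094 F 0.0 [ 0.2054 -0.4332 -0.167 ]
shift cm [-1.611  -0.7427  0.0153]
turn z -359.94725146581374
[314.0849 270.0654] [316.2978 240.8034]
[ 262   62   39   41 1143] [280.4672  82.0026]
[ 295  229   28   52 1172] [309.1357 255.9872]
[ 448  232   59   52 1562] [477.5288 258.4341]
[383 350  32  39 808] [396.8762 370.6968]
```

View pics/w1.png

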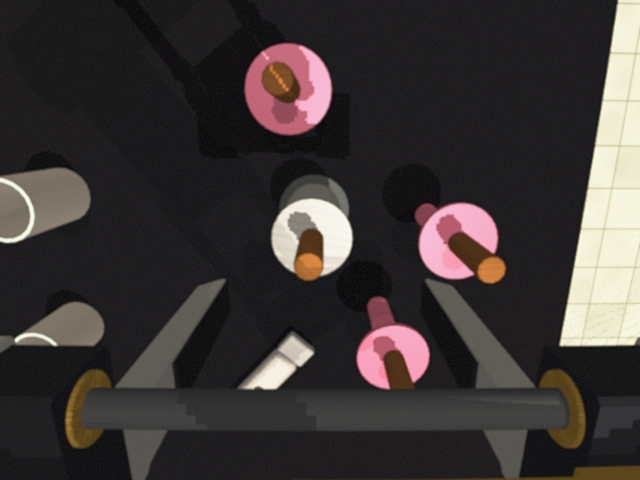

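The wrist view shows the brush handle top at (308,266), and the fingers stay clear of the pink brushes. I'll settle there and refine.

apply_moves(
  moves="0 0 0 0 0 0 1;0 0 0 0 0 0 1;0 0 0 0 0 0 1",
)

```text
clock: 1.82
position: [0.4533, 0.4255, 0.3007]
ee_rot: [[-1.0, -0.002, 0.0], [-0.002, 1.0, 0.0], [-0.0, 0.0, -1.0]]
force: [0.3, -0.3, -0.2]
finger_gap: 0.0939
finger_force: 0.0
```

Run:
```python
from h import *
go([.469,.418,.30],180)
im,s=snap('wrist','w2.png'); go([.469,.418,.30],180)
print(proj('wrist',[.469,.418,.213],s))
cv2.imwrite('pics/w2c.png',cv2.resize(im[200:320,240:400,::-1],None,fx=4,fy=4))
```

```text
t 1.82 p [0.4533 0.4255 0.3007] yaw(x) -179.91 gap 0.0939 F 0.0 [ 0.2866 -0.277  -0.2495]
shift cm [-1.5719 -0.7544  0.0688]
turn z -359.9066634961803
t 1.88 p [0.4534 0.4254 0.3006] yaw(x) -179.92 gap 0.0942 F 0.0 [ 0.1406 -0.042  -0.7187]
shift cm [-1.5601 -0.7438  0.0638]
turn z -359.9184596735421
[313.9144 269.0944]
```

View pics/w2c.png

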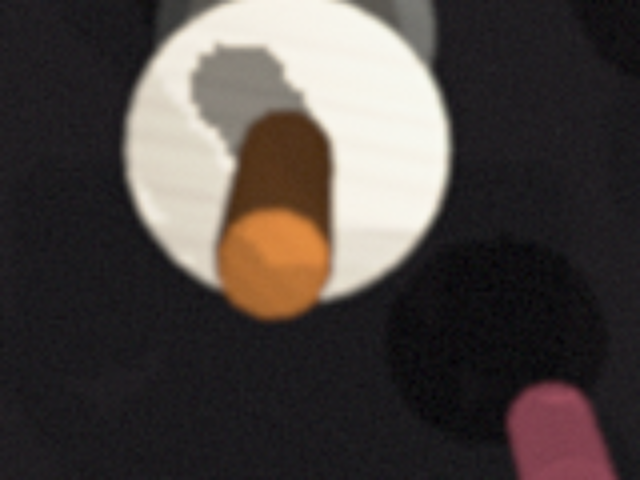

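Handle top centre at (308.5,266).

Run:
```python
from h import *
s=ctrl.observe()
b=onz('wrist',(308.5,266),.213,s);print(b)
print('collar',onz('wrist',(240+287/4,200+148/4),.136,s))
go([b[0],b[1],.30])
```

```text
[0.4668 0.4141 0.213 ]
collar [0.4664 0.414  0.136 ]
t 1.88 p [0.4534 0.4254 0.3006] yaw(x) -179.92 gap 0.0942 F 0.0 [ 0.1406 -0.042  -0.7187]
shift cm [-1.3374 -1.1365  0.0637]
```

apply_moves(
  moves="0 0 0 -1.4 -1.1 0 1;0 0 0 -1.4 -1.1 4.5 1;0 0 0 -1.4 -1.1 9 1;0 0 0 -1.4 -1.1 13.7 1;0 0 0 -1.4 -1.1 13.7 1",
)

```text
clock: 2.5
position: [0.4664, 0.4117, 0.1598]
ee_rot: [[-1.0, 0.0, -0.007], [0.0, 1.0, -0.005], [0.007, -0.005, -1.0]]
force: [0.4, 0.3, 1.3]
finger_gap: 0.0942
finger_force: 0.0
```

apply_moves(
  moves="0 0 0 0 0 0 0;0 0 0 0 0 0 0;0 0 0 0 0 0 0;0 0 0 0 0 0 0;0 0 0 0 0 0 0",
  newtons=25,
)

```text
clock: 3.12
position: [0.4679, 0.4143, 0.1639]
ee_rot: [[-1.0, -0.001, 0.001], [-0.001, 1.0, 0.0], [-0.001, 0.0, -1.0]]
force: [0.0, -0.3, -0.8]
finger_gap: 0.0474
finger_force: 0.0
```

```bash
python3 -c "
from h import *
st()"
```

```text
t 3.12 p [0.4679 0.4143 0.1639] yaw(x) -179.95 gap 0.0474 F 0.0 [ 0.0277 -0.2973 -0.8026]
```

apply_moves(
  moves="0 0 0 0 0 0 0;0 0 0 0 0 0 0;0 0 0 0 0 0 0;0 0 0 0 0 0 0;0 0 0 0 0 0 0",
)

```text
clock: 3.75
position: [0.4678, 0.4141, 0.1634]
ee_rot: [[-1.0, -0.001, -0.0], [-0.001, 1.0, -0.0], [0.0, -0.0, -1.0]]
force: [-1.0, -0.4, -0.5]
finger_gap: 0.0218
finger_force: 25.0
```

apply_moves(
  moves="0 0 0 0 0 -2 0;0 0 0 0 0 -4 0;0 0 0 0 0 -8 0;0 0 0 0 0 -12 0;0 0 0 0 0 -16 0",
)

```text
clock: 4.38
position: [0.4676, 0.4141, 0.3246]
ee_rot: [[-1.0, -0.001, -0.0], [-0.001, 1.0, 0.0], [0.0, 0.0, -1.0]]
force: [-0.1, 0.8, -0.6]
finger_gap: 0.0214
finger_force: 25.0
```

apply_moves(
  moves="0 0 0 0 0 -1 0;0 0 0 0 0 -1 0;0 0 0 0 0 -1 0",
)

```text
clock: 4.75
position: [0.4671, 0.4137, 0.3312]
ee_rot: [[-1.0, -0.001, -0.003], [-0.001, 1.0, -0.002], [0.003, -0.002, -1.0]]
force: [-0.6, -0.8, -0.9]
finger_gap: 0.0215
finger_force: 25.0
```

Run:
```python
from h import *
st()
a,_=snap('scene');b,s=snap('side')
W=np.zeros((600,800,3),np.uint8)
W[:540,:390]=cv2.resize(a[100:280,205:465],None,fx=1.5,fy=3)[:540,:390]
W=np.hstack([cv2.resize(a[100:280,260:480],(390,320)),cv2.resize(b[150:350,250:480],(390,340))[:320]])
cv2.imwrite('pics/c2.png',W[:,:,::-1])
```

```text
t 4.75 p [0.4671 0.4137 0.3312] yaw(x) -179.96 gap 0.0215 F 25.0 [-0.5711 -0.7687 -0.9493]
```

View pics/c2.png

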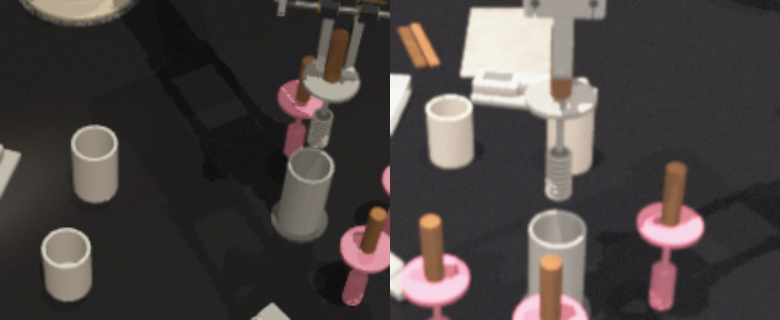

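The brush is held upright and free of the canister. I'll move towards the tall tumbler and look with the wrist camera.

apply_moves(
  moves="0 0 0 0.5 -4 0 0;0 0 0 1 -8 0 0;0 0 0 1.7 -13 0 0;0 0 0 1.7 -17 0 0;0 0 0 1.7 -17 0 0",
)

```text
clock: 5.48
position: [0.4504, 0.2419, 0.3331]
ee_rot: [[-1.0, 0.003, -0.001], [0.003, 1.0, -0.001], [0.001, -0.001, -1.0]]
force: [0.3, 0.1, -1.1]
finger_gap: 0.0213
finger_force: 25.0
```

apply_moves(
  moves="0 0 0 0 0 0 0;0 0 0 0 0 0 0",
)

```text
clock: 5.72
position: [0.4509, 0.2451, 0.333]
ee_rot: [[-1.0, -0.002, -0.001], [-0.002, 1.0, 0.0], [0.001, 0.0, -1.0]]
force: [1.0, -0.6, -0.9]
finger_gap: 0.0216
finger_force: 25.0
```

```bash
cat >> h.py <<'E'
def rim(n,h,guess,s=None,im=None,f=None):
    """centre of a tumbler mouth at height h, by thresholding the bright rim and fitting an ellipse to its world points"""
    if im is None: im,s=snap(n)
    # back-project: warp window around guess onto plane z=h
    g=np.arange(-.06,.06,.0005); pts=np.array([proj(n,[guess[0]+a,guess[1]+b,h],s) for a in g for b in g],np.float32).reshape(len(g),len(g),2)
    w=cv2.remap(im,pts[:,:,0],pts[:,:,1],cv2.INTER_LINEAR)
    if f: cv2.imwrite('pics/'+f,cv2.resize(w[:,:,::-1],None,fx=2,fy=2))
    gr=cv2.GaussianBlur(cv2.cvtColor(w,cv2.COLOR_RGB2GRAY),(0,0),2)
    c=cv2.HoughCircles(gr,cv2.HOUGH_GRADIENT_ALT,1.5,30,param1=100,param2=.5,minRadius=52,maxRadius=72)
    if c is None: return None
    return [(guess[0]+g[0]+k[1]*.0005,guess[1]+g[0]+k[0]*.0005,k[2]*.5) for k in c[0]]
E
python3 - <<'E'
from h import *
go([.45,.11,.3312])
im,s=snap('wrist','w3.png')
print(proj('wrist',[.45,.11,.1],s),proj('wrist',[.625,.099,.085],s))
print('wr',rim('wrist',.1,(.45,.11),s,im,'r1.png'))
print('wr2',rim('wrist',.085,(.625,.099),s,im,'r2.png'))
print('sc',rim('scene',.1,(.45,.11),f='r3.png'),rim('scene',.085,(.625,.099)))
print('si',rim('side',.1,(.45,.11)),rim('side',.085,(.625,.099)))
E
cd pics; python3 -c "
import cv2,numpy as np
cv2.imwrite('w3m.png',np.hstack([cv2.resize(cv2.imread('w3.png'),(480,360)),cv2.resize(cv2.imread('r1.png'),(300,360))]))"
```

```text
t 5.72 p [0.4509 0.2451 0.333 ] yaw(x) -179.89 gap 0.0216 F 25.0 [ 0.9621 -0.6439 -0.9232]
shift cm [  0.1188 -13.5124   0.1736]
[196.3634 207.2642] [203.7195 347.32  ]Traceback (most recent call last):
  File "<stdin>", line 5, in <module>
  File "h.py", line 39, in rim
    g=np.arange(-.06,.06,.0005); pts=np.array([proj(n,[guess[0]+a,guess[1]+b,h],s) for a in g for b in g],np.float32).reshape(len(g),len(g),2)
                                               ~~~~^^^^^^^^^^^^^^^^^^^^^^^^^^^^^^^
  File "h.py", line 20, in proj
    c,o,R=cam(n,s); v=R.T@(np.array(P)-o); q=v[:2]/v[2]; q=q*(1+c['k1']*(q@q))
          ~~~^^^^^
  File "h.py", line 8, in cam
    c=ctrl.camera_info(n)
ValueError: time passes only in moves, steps and waits
[ WARN:0@0.016] global loadsave.cpp:275 findDecoder imread_('r1.png'): can't open/read file: check file path/integrity
Traceback (most recent call last):
cv2.error: OpenCV(4.12.0) /io/opencv/modules/imgproc/src/resize.cpp:4208: error: (-215:Assertion failed) !ssize.empty() in function 'resize'
```

```bash
python3 - <<'E'
t=open('h.py').read(); t=t[:t.index('def rim')]
t=t.replace("c=ctrl.camera_info(n)\n","c=CI.setdefault(n,None) or CI.__setitem__(n,ctrl.camera_info(n)) or CI[n]\n").replace("def snap","CI={}\ndef snap",1)
t+='''
from scipy.optimize import least_squares
def rim(n,h,guess,s=None,im=None):
    """bright rim pixels (top-hat) cast onto z=h, robust circle fit"""
    if im is None: im,s=snap(n)
    g=cv2.cvtColor(im,cv2.COLOR_RGB2GRAY); th=cv2.morphologyEx(g,cv2.MORPH_TOPHAT,np.ones((9,9)))
    u,v=proj(n,[*guess,h],s).astype(int); y0,x0=max(v-70,0),max(u-70,0)
    ys,xs=np.nonzero(th[y0:v+70,x0:u+70]>25)
    P=np.array([onz(n,(x+x0,y+y0),h,s)[:2] for x,y in zip(xs,ys)])
    c=np.array(guess,float)
    for tol in(.02,.01,.005,.004):
        d=np.hypot(*(P-c).T); Q=P[abs(d-.031)<tol]
        if len(Q)<12: return None
        c=least_squares(lambda q:np.hypot(*(Q-q).T)-.031,c,loss='soft_l1',f_scale=.001).x
    a=np.degrees(np.arctan2(*(Q-c).T[::-1])); cov=len(set((a//20).astype(int)))/18
    return c,len(Q),'cov',round(cov,2),'res',np.std(np.hypot(*(Q-c).T)).round(4)
'''
open('h.py','w').write(t)
E
python3 - <<'E'
from h import *
im=cv2.imread('pics/w3.png')[:,:,::-1].copy();s=ctrl.observe()
print('wr',rim('wrist',.1,(.45,.11),s,im),rim('wrist',.085,(.625,.099),s,im))
for n in('scene','side'):
    im,_=snap(n); print(n,rim(n,.1,(.45,.11),None,im),rim(n,.085,(.625,.099),None,im))
E
```

```text
wr (array([0.4478, 0.1052]), 819, 'cov', 0.94, 'res', np.float64(0.0017)) (array([0.6238, 0.0951]), 424, 'cov', 0.56, 'res', np.float64(0.002))
scene (array([0.4512, 0.109 ]), 139, 'cov', 1.0, 'res', np.float64(0.0019)) (array([0.6269, 0.0991]), 166, 'cov', 1.0, 'res', np.float64(0.0018))
side (array([0.4508, 0.1028]), 113, 'cov', 0.89, 'res', np.float64(0.0022)) (array([0.6251, 0.0944]), 130, 'cov', 1.0, 'res', np.float64(0.0023))
```

View pics/w3.png

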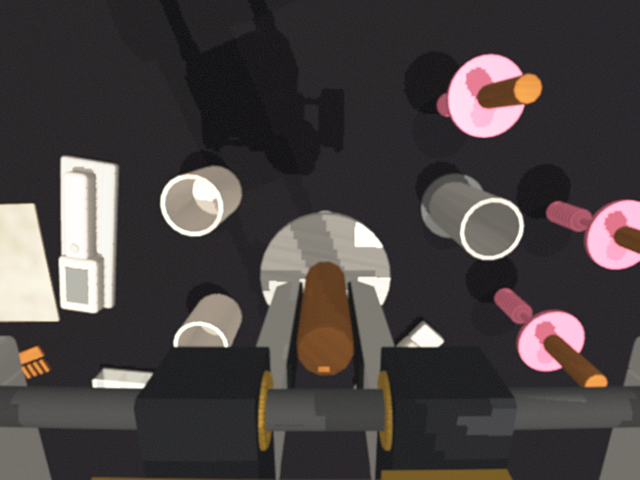

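The wrist view shows the tall tumbler mouth at (192,205), the middle one at (203,345), the empty canister, the dock and the mat edge. I'll go above the tall tumbler, then down, up and down.

apply_moves(
  moves="0 0 0 0 -5 0 0;0 0 0 0.1 -10 0 0;0 0 0 0.2 -14 0 0;0 0 0 0.2 -14 0 0;0 0 0 0.2 -14 0 0",
)

```text
clock: 6.5
position: [0.4492, 0.1049, 0.3335]
ee_rot: [[-1.0, -0.001, 0.0], [-0.001, 1.0, 0.001], [-0.0, 0.001, -1.0]]
force: [0.5, -0.2, -1.1]
finger_gap: 0.0218
finger_force: 25.0
```

Run:
```python
from h import *
for n in('scene','side'):
    print(n,rim(n,.1,(.45,.11)),rim(n,.085,(.625,.099)))
go([.449,.105,.166])
```

```text
scene (array([0.4508, 0.109 ]), 117, 'cov', 0.94, 'res', np.float64(0.0018)) (array([0.6268, 0.0991]), 159, 'cov', 1.0, 'res', np.float64(0.0017))
side (array([0.4493, 0.1033]), 107, 'cov', 0.89, 'res', np.float64(0.0021)) (array([0.6252, 0.0942]), 120, 'cov', 1.0, 'res', np.float64(0.0022))
t 6.7 p [0.4491 0.1052 0.3334] yaw(x) -179.86 gap 0.0217 F 25.0 [ 0.5933  0.5537 -1.5993]
shift cm [ 0.0064 -0.0266 16.737 ]
```

apply_moves(
  moves="0 0 0 0 0 4 0;0 0 0 0 0 8 0;0 0 0 0 0 12 0;0 0 0 0 0 15 0;0 0 0 0 0 16.6 0",
)

```text
clock: 7.32
position: [0.448, 0.1049, 0.1657]
ee_rot: [[-1.0, -0.002, -0.003], [-0.002, 1.0, 0.0], [0.003, 0.0, -1.0]]
force: [0.2, 0.7, -0.8]
finger_gap: 0.0215
finger_force: 25.0
```

apply_moves(
  moves="0 0 0 0 0 0 0;0 0 0 0 0 0 0;0 0 0 0 0 0 0",
)

```text
clock: 7.7
position: [0.4498, 0.1044, 0.1684]
ee_rot: [[-1.0, -0.001, 0.002], [-0.001, 1.0, 0.0], [-0.002, 0.0, -1.0]]
force: [-0.5, 0.1, -0.2]
finger_gap: 0.0218
finger_force: 25.0
```

```bash
python3 -c "
from h import *
go([.449,.105,.165])"
```

```text
t 7.7 p [0.4498 0.1044 0.1684] yaw(x) -179.94 gap 0.0218 F 25.0 [-0.4814  0.0994 -0.2337]
shift cm [0.0828 0.0577 0.3437]
```

apply_moves(
  moves="0 0 0 0 0 0.5 0;0 0 0 0 0 0.5 0;0 0 0 0 0 0.5 0;0 0 0 0 0 0.5 0",
)

```text
clock: 8.2
position: [0.4491, 0.1042, 0.1625]
ee_rot: [[-1.0, -0.001, 0.0], [-0.001, 1.0, 0.0], [-0.0, 0.0, -1.0]]
force: [0.4, 0.3, -0.7]
finger_gap: 0.0216
finger_force: 25.0
```

apply_moves(
  moves="0 0 0 0 0 -2.5 0;0 0 0 0 0 -5 0;0 0 0 0 0 -5 0;0 0 0 0 0 -5 0;0 0 0 0 0 -5 0",
)

```text
clock: 8.82
position: [0.4482, 0.1041, 0.2113]
ee_rot: [[-1.0, -0.001, -0.002], [-0.001, 1.0, -0.0], [0.002, -0.0, -1.0]]
force: [0.2, 0.2, -1.1]
finger_gap: 0.0214
finger_force: 25.0
```

apply_moves(
  moves="0 0 0 0 0 3 0;0 0 0 0 0 5 0;0 0 0 0 0 5 0;0 0 0 0 0 5 0;0 0 0 0 0 5 0",
)

```text
clock: 9.45
position: [0.4493, 0.1042, 0.1629]
ee_rot: [[-1.0, -0.001, 0.001], [-0.001, 1.0, 0.0], [-0.001, 0.0, -1.0]]
force: [0.0, 0.3, -0.3]
finger_gap: 0.0215
finger_force: 25.0
```

```bash
python3 -c "
from h import *
go([.449,.105,.3334])
im,s=snap('side','s3.png')
cv2.imwrite('pics/s3c.png',cv2.resize(im[120:320,220:480,::-1],None,fx=2.5,fy=2.5))"
```

```text
t 9.45 p [0.4493 0.1042 0.1629] yaw(x) -179.96 gap 0.0215 F 25.0 [ 0.004   0.3036 -0.2571]
shift cm [  0.0202   0.0821 -17.0533]
```

View pics/s3c.png

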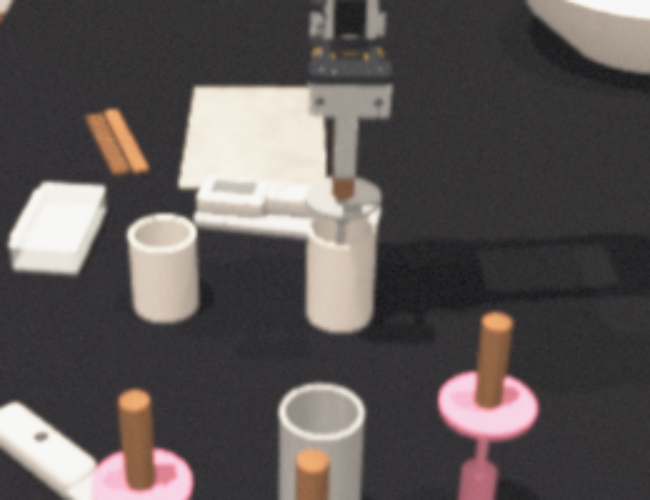

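The brush sits in the tall tumbler, collar just above the rim at about (343,198) in the crop, and the two lower positions and the lift are done. On to the middle tumbler.

apply_moves(
  moves="0 0 0 0 0 -5 0;0 0 0 0 0 -10 0;0 0 0 0 0 -14 0;0 0 0 0 0 -17 0;0 0 0 0 0 -17 0",
)

```text
clock: 10.12
position: [0.4503, 0.1043, 0.3348]
ee_rot: [[-1.0, -0.001, 0.006], [-0.001, 1.0, 0.001], [-0.006, 0.001, -1.0]]
force: [0.1, -0.1, -0.8]
finger_gap: 0.0217
finger_force: 25.0
```

apply_moves(
  moves="0 0 0 -5 -0.5 0 0;0 0 0 -10 -0.9 0 0;0 0 0 -14 -0.9 0 0;0 0 0 -17.6 -0.9 0 0;0 0 0 -17.6 -0.9 0 0",
)

```text
clock: 10.75
position: [0.6264, 0.095, 0.3285]
ee_rot: [[-1.0, -0.0, -0.005], [-0.0, 1.0, -0.0], [0.005, -0.0, -1.0]]
force: [-1.1, -0.6, -1.4]
finger_gap: 0.0218
finger_force: 25.0
```

apply_moves(
  moves="0 0 0 0 0 0 0;0 0 0 0 0 0 0",
)

```text
clock: 11.0
position: [0.6238, 0.0954, 0.3325]
ee_rot: [[-1.0, -0.001, -0.001], [-0.001, 1.0, 0.0], [0.001, 0.0, -1.0]]
force: [-0.2, 0.1, -0.7]
finger_gap: 0.022
finger_force: 25.0
```

Run:
```python
from h import *
for n in('scene','side'):
    print(n,rim(n,.1,(.45,.11)),rim(n,.085,(.625,.097)))
go([.625,.095,.1625])
```

```text
scene (array([0.4473, 0.1082]), 64, 'cov', 0.56, 'res', np.float64(0.0022)) (array([0.6264, 0.0989]), 140, 'cov', 1.0, 'res', np.float64(0.0017))
side (array([0.4426, 0.1319]), 145, 'cov', 1.0, 'res', np.float64(0.0022)) (array([0.6254, 0.0944]), 105, 'cov', 0.89, 'res', np.float64(0.0022))
t 11.2 p [0.6244 0.0954 0.3331] yaw(x) -179.95 gap 0.0215 F 25.0 [ 0.7344 -0.2834 -0.9734]
shift cm [-0.0416 -0.0402 17.0647]
```

apply_moves(
  moves="0 0 0 0 0 4 0;0 0 0 0 0 8 0;0 0 0 0 0 12 0;0 0 0 0 0 15 0;0 0 0 0 0 16.6 0",
)

```text
clock: 11.82
position: [0.624, 0.0953, 0.1651]
ee_rot: [[-1.0, -0.001, -0.002], [-0.001, 1.0, 0.0], [0.002, 0.0, -1.0]]
force: [-0.2, -0.8, -0.5]
finger_gap: 0.0219
finger_force: 25.0
```

apply_moves(
  moves="0 0 0 0 0 0.3 0;0 0 0 0 0 0.3 0;0 0 0 0 0 0.3 0;0 0 0 0 0 0.3 0;0 0 0 0 0 0.3 0",
)

```text
clock: 12.45
position: [0.6253, 0.0953, 0.164]
ee_rot: [[-1.0, -0.001, 0.001], [-0.001, 1.0, 0.0], [-0.001, 0.0, -1.0]]
force: [-0.1, 0.0, -0.8]
finger_gap: 0.0214
finger_force: 25.0
```

```bash
python3 -c "
from h import *
go([.625,.095,.1625])"
```

```text
t 12.45 p [0.6253 0.0953 0.164 ] yaw(x) -179.96 gap 0.0214 F 25.0 [-0.0595  0.0435 -0.7689]
shift cm [ 0.0285 -0.0303  0.1473]
```

apply_moves(
  moves="0 0 0 0 0 -2.5 0;0 0 0 0 0 -4.7 0;0 0 0 0 0 -4.7 0;0 0 0 0 0 -4.7 0;0 0 0 0 0 -4.7 0",
)

```text
clock: 13.08
position: [0.6243, 0.0952, 0.2092]
ee_rot: [[-1.0, -0.001, -0.002], [-0.001, 1.0, -0.0], [0.002, -0.0, -1.0]]
force: [-0.4, -0.3, -0.7]
finger_gap: 0.0216
finger_force: 25.0
```

apply_moves(
  moves="0 0 0 0 0 3 0;0 0 0 0 0 4.7 0;0 0 0 0 0 4.8 0;0 0 0 0 0 4.8 0;0 0 0 0 0 4.8 0",
)

```text
clock: 13.7
position: [0.6256, 0.0953, 0.1633]
ee_rot: [[-1.0, -0.001, 0.002], [-0.001, 1.0, 0.0], [-0.002, 0.0, -1.0]]
force: [-0.3, -0.4, -0.4]
finger_gap: 0.0216
finger_force: 25.0
```

apply_moves(
  moves="0 0 0 0 0 0 0;0 0 0 0 0 -5 0;0 0 0 0 0 -10 0;0 0 0 0 0 -14 0;0 0 0 0 0 -17 0",
)

```text
clock: 14.32
position: [0.6253, 0.0953, 0.3353]
ee_rot: [[-1.0, -0.001, 0.003], [-0.001, 1.0, 0.0], [-0.003, 0.0, -1.0]]
force: [0.5, 0.3, -1.2]
finger_gap: 0.0215
finger_force: 25.0
```

apply_moves(
  moves="0 0 0 0 0 -0.5 0;0 0 0 3 5 -0.5 0;0 0 0 5 10 -0.5 0;0 0 0 8 15 -0.5 0;0 0 0 10 20 -0.5 0",
)

```text
clock: 14.95
position: [0.523, 0.2963, 0.3361]
ee_rot: [[-1.0, -0.001, -0.002], [-0.001, 1.0, -0.001], [0.002, -0.001, -1.0]]
force: [0.7, 1.0, -0.5]
finger_gap: 0.0214
finger_force: 25.0
```

apply_moves(
  moves="0 0 0 2 3 0 0;0 0 0 4 6 0 0;0 0 0 4 6 0 0;0 0 0 4 6 0 0",
)

```text
clock: 15.45
position: [0.4849, 0.3545, 0.3365]
ee_rot: [[-1.0, -0.001, -0.001], [-0.001, 1.0, -0.002], [0.001, -0.002, -1.0]]
force: [0.7, 0.5, -0.9]
finger_gap: 0.0219
finger_force: 25.0
```

Run:
```python
from h import *
im,s=snap('wrist','w4.png');im2,s=snap('scene','sc4.png')
cv2.imwrite('pics/w4m.png',np.hstack([cv2.resize(im,(400,300)),cv2.resize(im2,(400,300))])[:,:,::-1])
print(rim('wrist',.13,(.466,.414),s,im)); go([.4675,.414,.333])
```

```text
(array([0.4664, 0.4115]), 1006, 'cov', 1.0, 'res', np.float64(0.0015))
t 15.55 p [0.4854 0.3541 0.3369] yaw(x) 179.96 gap 0.0218 F 25.0 [ 1.1632  0.4747 -0.3778]
shift cm [1.7947 5.9864 0.3853]
```

View pics/w4m.png

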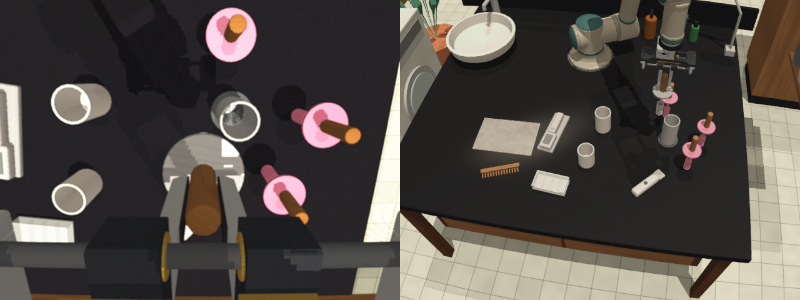

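The wrist view shows the canister mouth at about (383,198) in full pixels, and both tumblers still stand upright. I'll hang the brush.

apply_moves(
  moves="0 0 0 0.9 3 0 0;0 0 0 1.8 5.9 0 0;0 0 0 1.8 5.9 0 0;0 0 0 1.8 5.9 0 0;0 0 0 1.8 5.9 0 0",
)

```text
clock: 16.18
position: [0.4674, 0.4129, 0.3376]
ee_rot: [[-1.0, 0.001, 0.0], [0.001, 1.0, -0.0], [-0.0, -0.0, -1.0]]
force: [0.1, 0.6, -1.2]
finger_gap: 0.0215
finger_force: 25.0
```

```bash
python3 -c "
from h import *
go([.4675,.414,.1645])"
```

```text
t 16.18 p [0.4674 0.4129 0.3376] yaw(x) 179.95 gap 0.0215 F 25.0 [ 0.1455  0.6034 -1.2311]
shift cm [-0.0008  0.1158 17.3064]
```

apply_moves(
  moves="0 0 0 0 0.1 4 0;0 0 0 0 0.1 8 0;0 0 0 0 0.1 12 0;0 0 0 0 0.1 15 0;0 0 0 0 0.1 16.8 0",
)

```text
clock: 16.8
position: [0.4665, 0.4137, 0.1678]
ee_rot: [[-1.0, 0.0, -0.002], [0.0, 1.0, -0.002], [0.002, -0.002, -1.0]]
force: [-0.0, 0.4, -0.1]
finger_gap: 0.0218
finger_force: 25.0
```

apply_moves(
  moves="0 0 0 0 0 0.4 0;0 0 0 0 0 0.4 0;0 0 0 0 0 0.4 0",
)

```text
clock: 17.18
position: [0.4676, 0.4154, 0.1668]
ee_rot: [[-1.0, -0.0, 0.002], [-0.0, 1.0, 0.001], [-0.002, 0.001, -1.0]]
force: [-0.6, 0.3, -0.8]
finger_gap: 0.0218
finger_force: 25.0
```

```bash
python3 -c "
from h import *
go([.4675,.414,.1637])"
```

```text
t 17.18 p [0.4676 0.4154 0.1668] yaw(x) -179.97 gap 0.0218 F 25.0 [-0.5672  0.3141 -0.7863]
shift cm [ 0.0086 -0.1442  0.3049]
```

apply_moves(
  moves="0 0 0 0 -0.1 0.3 0;0 0 0 0 -0.1 0.3 0;0 0 0 0 -0.1 0.3 0.6;0 0 0 0 -0.1 0.3 0.6;0 0 0 0 -0.1 0.3 0.6",
)

```text
clock: 17.8
position: [0.4669, 0.4143, 0.1626]
ee_rot: [[-1.0, -0.001, 0.0], [-0.001, 1.0, 0.0], [-0.0, 0.0, -1.0]]
force: [0.3, 0.0, 0.1]
finger_gap: 0.0481
finger_force: 0.0
```

apply_moves(
  moves="0 0 0 0 0 0 0.6;0 0 0 0 0 0 0.6;0 0 0 0 0 -4 0.6;0 0 0 0 0 -8 1;0 0 0 0 0 -14 1",
)

```text
clock: 18.42
position: [0.4661, 0.4136, 0.3022]
ee_rot: [[-1.0, -0.001, -0.003], [-0.001, 1.0, -0.002], [0.003, -0.002, -1.0]]
force: [0.8, 0.6, -0.5]
finger_gap: 0.0727
finger_force: 0.0
```

apply_moves(
  moves="0 0 0 0 0 -1 1;0 0 0 0 -5 -1 1;0 0 0 0 -10 -1 1;0 0 0 0 -15 -1 1;0 0 0 0 -15 -1 1",
)

```text
clock: 19.05
position: [0.4664, 0.2613, 0.312]
ee_rot: [[-1.0, 0.003, -0.001], [0.003, 1.0, -0.001], [0.001, -0.001, -1.0]]
force: [0.6, 0.2, 0.2]
finger_gap: 0.0941
finger_force: 0.0
```

apply_moves(
  moves="0 0 0 0 0 0 1;0 0 0 0 0 0 1",
)

```text
clock: 19.3
position: [0.4668, 0.2652, 0.3119]
ee_rot: [[-1.0, -0.002, -0.001], [-0.002, 1.0, 0.0], [0.001, 0.0, -1.0]]
force: [0.6, -1.5, -0.1]
finger_gap: 0.094
finger_force: 0.0
```

Run:
```python
from h import *
im,s=snap('wrist','w5.png');im2,_=snap('scene','sc5.png');im3,_=snap('side','si5.png')
cv2.imwrite('pics/w5m.png',np.vstack([np.hstack([cv2.resize(im,(400,300)),cv2.resize(im2,(400,300))]),np.hstack([cv2.resize(im3,(400,300)),np.zeros((300,400,3),np.uint8)])])[:,:,::-1])
for h,g in((.1,(.445,.11)),(.1,(.445,.13)),(.085,(.625,.097))):
  print(rim('wrist',h,g,s,im),rim('scene',h,g,s,im2),rim('side',h,g,s,im3)) 
st()
```

```text
(array([0.4417, 0.1334]), 840, 'cov', 0.94, 'res', np.float64(0.0016)) (array([0.4448, 0.1375]), 121, 'cov', 0.83, 'res', np.float64(0.002)) (array([0.4459, 0.1257]), 90, 'cov', 0.83, 'res', np.float64(0.0023))
(array([0.4417, 0.1334]), 840, 'cov', 0.94, 'res', np.float64(0.0016)) (array([0.4448, 0.1375]), 121, 'cov', 0.83, 'res', np.float64(0.002)) (array([0.4436, 0.129 ]), 96, 'cov', 0.83, 'res', np.float64(0.0021))
(array([0.6198, 0.0982]), 220, 'cov', 0.28, 'res', np.float64(0.0022)) (array([0.6269, 0.0991]), 166, 'cov', 1.0, 'res', np.float64(0.0018)) (array([0.6252, 0.0944]), 131, 'cov', 1.0, 'res', np.float64(0.0022))
t 19.45 p [0.4669 0.2651 0.3121] yaw(x) -179.88 gap 0.0941 F 0.0 [-0.4175  0.101  -1.1334]
```

View pics/w5m.png

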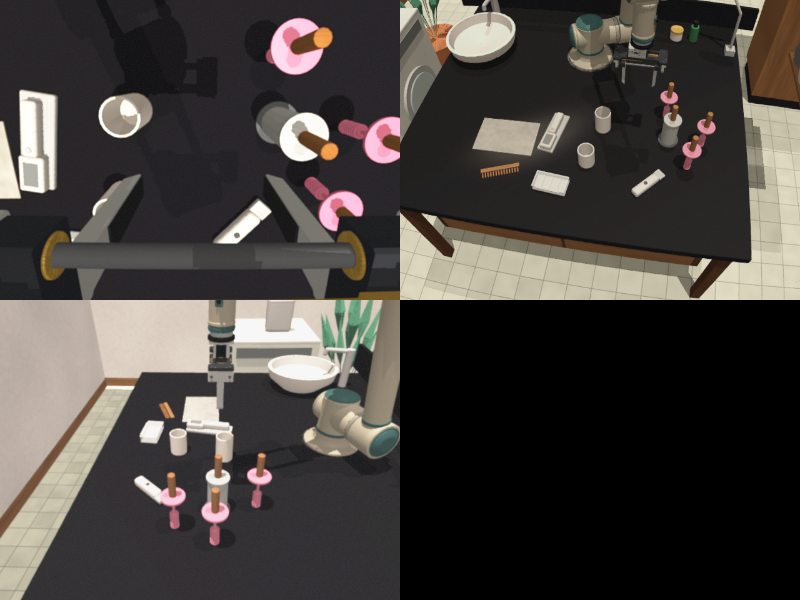

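The wrist view shows the brush hanging in its canister at (304,138). The tall tumbler has been knocked to about (0.442, 0.133) but is upright. I'll grasp it.

apply_moves(
  moves="0 0 0 1 -5 0 1;0 0 0 2.5 -10 3 1;0 0 0 2.5 -13.2 7 1;0 0 0 2.5 -13.2 11 1;0 0 0 2.5 -13.2 13 1",
)

```text
clock: 20.08
position: [0.4408, 0.132, 0.1804]
ee_rot: [[-1.0, -0.0, -0.003], [-0.0, 1.0, -0.0], [0.003, -0.0, -1.0]]
force: [0.9, 0.1, -0.4]
finger_gap: 0.094
finger_force: 0.0
```

apply_moves(
  moves="0 0 0 0 0 0 1;0 0 0 0 0 0 1",
)

```text
clock: 20.32
position: [0.4429, 0.1326, 0.1834]
ee_rot: [[-1.0, -0.001, 0.002], [-0.001, 1.0, 0.0], [-0.002, 0.0, -1.0]]
force: [1.2, -0.2, -0.1]
finger_gap: 0.0938
finger_force: 0.0
```

Run:
```python
from h import *
im,s=snap('wrist','w6.png'); print(rim('wrist',.1,(.442,.133),s,im)); print(rim('scene',.1,(.445,.137)))
go([.442,.133,.052])
```

```text
(array([0.4412, 0.1325]), 1386, 'cov', 0.94, 'res', np.float64(0.0014))
(array([0.445 , 0.1375]), 108, 'cov', 0.89, 'res', np.float64(0.0019))
t 20.43 p [0.443  0.1326 0.1837] yaw(x) -179.93 gap 0.0939 F 0.0 [ 0.1698  1.0763 -0.3582]
shift cm [ 0.1309  0.0352 13.1651]
```

apply_moves(
  moves="0 0 0 0 0 4 1;0 0 0 0 0 8 1;0 0 0 0 0 11 1;0 0 0 0 0 13.1 1;0 0 0 0 0 13.1 0.5",
)

```text
clock: 21.05
position: [0.4416, 0.1322, 0.051]
ee_rot: [[-1.0, -0.001, -0.002], [-0.001, 1.0, -0.0], [0.002, -0.0, -1.0]]
force: [0.6, -1.0, -0.1]
finger_gap: 0.0871
finger_force: 0.0
```

apply_moves(
  moves="0 0 0 0 0 0 0.5;0 0 0 0 0 0 0.5;0 0 0 0 0 0 0.5;0 0 0 0 0 0 0.5",
  newtons=20,
)

```text
clock: 21.55
position: [0.4431, 0.1323, 0.0527]
ee_rot: [[-1.0, -0.001, 0.003], [-0.001, 1.0, 0.0], [-0.003, 0.0, -1.0]]
force: [-0.1, -0.2, 6.3]
finger_gap: 0.066
finger_force: 20.0
```

```bash
python3 -c "
from h import *
st()"
```

```text
t 21.55 p [0.4431 0.1323 0.0527] yaw(x) -179.96 gap 0.066 F 20.0 [-0.1317 -0.2057  6.3305]
```

apply_moves(
  moves="0 0 0 0 0 -3 0.5;0 0 0 0 0 -7 0.5;0 0 0 0 0 -11 0.5;0 0 0 0 0 -13 0.5;0 0 0 0 0 -13 0.5",
  newtons=25,
)

```text
clock: 22.18
position: [0.4426, 0.1323, 0.1825]
ee_rot: [[-1.0, -0.001, 0.003], [-0.001, 1.0, 0.001], [-0.003, 0.001, -1.0]]
force: [0.6, 0.2, -3.4]
finger_gap: 0.0665
finger_force: 25.0
```

apply_moves(
  moves="0 0 0 -1 -3 0 0.5;0 0 0 -3 -7 0 0.5;0 0 0 -5 -12 0 0.5;0 0 0 -7 -17 0 0.5;0 0 0 -8.5 -22 0 0.5",
)

```text
clock: 22.8
position: [0.5267, -0.089, 0.1793]
ee_rot: [[-1.0, -0.001, -0.003], [-0.001, 1.0, 0.001], [0.003, 0.001, -1.0]]
force: [0.9, 0.2, -2.8]
finger_gap: 0.0662
finger_force: 25.0
```

apply_moves(
  moves="0 0 0 -1 -5 0 0.5;0 0 0 -2 -9 0 0.5;0 0 0 -2.3 -12 0 0.5;0 0 0 -2.3 -12 0 0.5;0 0 0 -2.3 -12 0 0.5",
)

```text
clock: 23.42
position: [0.5492, -0.2066, 0.1798]
ee_rot: [[-1.0, -0.0, -0.003], [-0.0, 1.0, 0.003], [0.003, 0.003, -1.0]]
force: [0.1, 0.3, -3.2]
finger_gap: 0.0663
finger_force: 25.0
```

Run:
```python
from h import *
s=st();im,s=snap('wrist','w7.png');im2,_=snap('scene','sc7.png')
cv2.imwrite('pics/w7m.png',np.hstack([cv2.resize(im,(400,300)),cv2.resize(im2,(400,300))])[:,:,::-1])
hsv=cv2.cvtColor(im,cv2.COLOR_RGB2HSV)
go([.551,-.21,.0575])
for y in(-.13,-.395):
  for x in(.466,.636): print((x,y),proj('wrist',[x,y,.004],s))
```

```text
t 23.43 p [ 0.5492 -0.2066  0.1798] yaw(x) -179.97 gap 0.0663 F 25.0 [ 0.137   0.2637 -3.2473]
t 23.52 p [ 0.5496 -0.2063  0.1807] yaw(x) -179.9 gap 0.0665 F 25.0 [ 0.7637  0.0643 -3.8155]
shift cm [-0.1527 -0.3857 12.3191]
(0.466, -0.13) [413.1742 126.3543]
(0.636, -0.13) [402.7969 307.7961]
(0.466, -0.395) [106.6437 127.0536]
(0.636, -0.395) [131.5747 307.5376]
```

View pics/w7m.png

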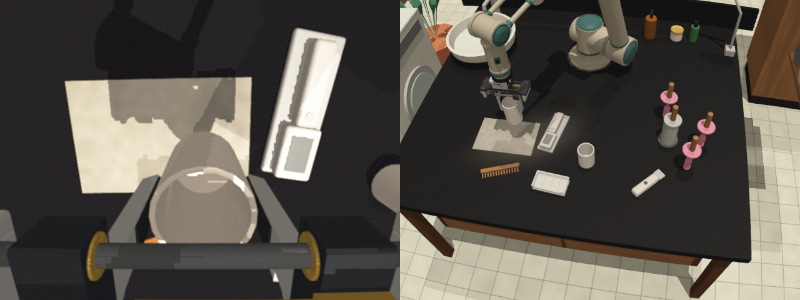

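The wrist view shows the mat's corners at about (105,130), (403,123) and (133,308) in full pixels, and the dock's at (475,45), (553,61), (502,290) and (419,275). The held tumbler is over the mat.

Run:
```python
from h import *
s=ctrl.observe();im=cv2.imread('pics/w7.png')
for p in((105,130),(403,123),(133,308)): print('mat',onz('wrist',p,.004,s))
hsv=cv2.cvtColor(im,cv2.COLOR_BGR2HSV);g=cv2.cvtColor(im,cv2.COLOR_BGR2GRAY)
m=(g>95).astype(np.uint8); m[:, :412]=0; m[:,565:]=0;m[300:]=0
c=max(cv2.findContours(m,0,1)[0],key=cv2.contourArea)
r=cv2.minAreaRect(c);print('dock px',cv2.boxPoints(r))
q=cv2.approxPolyDP(cv2.convexHull(c),6,True)[:,0];print(q)
for p in q: print(onz('wrist',p,.014,s))
```

```text
mat [ 0.4694 -0.3973  0.004 ]
mat [ 0.4639 -0.1388  0.004 ]
mat [ 0.638  -0.3941  0.004 ]
dock px [[412.9413 276.2353]
 [472.0589  39.7647]
 [554.1765  60.2941]
 [495.0589 296.7647]]
[[474  45]
 [553  62]
 [491 289]
 [444 284]
 [418 271]]
[ 0.4033 -0.0866  0.014 ]
[ 0.415  -0.0204  0.014 ]
[ 0.6133 -0.0495  0.014 ]
[ 0.6082 -0.0945  0.014 ]
[ 0.5953 -0.1197  0.014 ]
```

apply_moves(
  moves="0 0 0 -0.2 -0.4 3 0.5;0 0 0 -0.2 -0.4 6 0.5;0 0 0 -0.2 -0.4 9 0.5;0 0 0 -0.2 -0.4 11.5 0.5;0 0 0 -0.2 -0.4 11.5 0.5",
)

```text
clock: 24.15
position: [0.5505, -0.2097, 0.0647]
ee_rot: [[-1.0, -0.002, -0.004], [-0.002, 1.0, 0.003], [0.004, 0.003, -1.0]]
force: [-0.4, 0.0, -3.3]
finger_gap: 0.0661
finger_force: 25.0
```

apply_moves(
  moves="0 0 0 0 0 0 0.5;0 0 0 0 0 0 0.5",
)

```text
clock: 24.4
position: [0.5533, -0.2119, 0.068]
ee_rot: [[-1.0, -0.001, 0.003], [-0.001, 1.0, -0.001], [-0.003, -0.001, -1.0]]
force: [-0.7, -0.1, -4.0]
finger_gap: 0.0661
finger_force: 25.0
```

```bash
python3 -c "
from h import *
go([.551,-.21,.057])"
```

```text
t 24.4 p [ 0.5533 -0.2119  0.068 ] yaw(x) -179.93 gap 0.0661 F 25.0 [-0.6931 -0.0707 -3.9946]
shift cm [0.2353 0.1961 1.0955]
```

apply_moves(
  moves="0 0 0 0.2 0.2 0.5 0.5;0 0 0 0.2 0.2 1.0 0.5;0 0 0 0.2 0.2 1.1 0.5;0 0 0 0.2 0.2 1.1 0.5",
)

```text
clock: 24.9
position: [0.55, -0.2096, 0.0566]
ee_rot: [[-1.0, -0.0, 0.0], [-0.0, 1.0, 0.0], [-0.0, 0.0, -1.0]]
force: [-2.8, 0.9, 4.9]
finger_gap: 0.0658
finger_force: 25.0
```

```bash
python3 -c "
from h import *
go([.551,-.21,.057])"
```

```text
t 24.9 p [ 0.55   -0.2096  0.0566] yaw(x) -179.97 gap 0.0658 F 25.0 [-2.7942  0.919   4.8837]
shift cm [-0.0981 -0.0385 -0.0389]
```

apply_moves(
  moves="0 0 0 0 0 0 0.9;0 0 0 0 0 0 0.9;0 0 0 0 0 0 0.9;0 0 0 0 0 -5 0.95;0 0 0 0 0 -10 1",
)

```text
clock: 25.52
position: [0.5499, -0.2096, 0.1558]
ee_rot: [[-1.0, -0.001, -0.002], [-0.001, 1.0, 0.001], [0.002, 0.001, -1.0]]
force: [0.7, -0.8, -0.0]
finger_gap: 0.0933
finger_force: 0.0
```

apply_moves(
  moves="0 0 0 0 0 -4 1;0 0 0 -1.5 6 -4 1;0 0 0 -3 12 -4 1;0 0 0 -5 18 -4 1;0 0 0 -6.5 23 -4 1",
)

```text
clock: 26.15
position: [0.6156, 0.0224, 0.1954]
ee_rot: [[-1.0, -0.001, 0.001], [-0.001, 1.0, 0.0], [-0.001, 0.0, -1.0]]
force: [-0.4, -0.8, -0.1]
finger_gap: 0.0941
finger_force: 0.0
```

apply_moves(
  moves="0 0 0 -0.8 4 0 1;0 0 0 -1 7.3 0 1;0 0 0 -1 7.3 0 1;0 0 0 -1 7.3 0 1",
)

```text
clock: 26.65
position: [0.6249, 0.0925, 0.1953]
ee_rot: [[-1.0, -0.001, -0.0], [-0.001, 1.0, -0.001], [0.0, -0.001, -1.0]]
force: [-0.4, 0.0, -0.7]
finger_gap: 0.0941
finger_force: 0.0
```

Run:
```python
from h import *
s=st();im,s=snap('wrist','w8.png');c=rim('wrist',.085,(.625,.0955),s,im);print(c,rim('scene',.085,(.627,.099)));go([*c[0],.046])
print('tall on mat',rim('side',.104,(.551,-.21)),rim('scene',.104,(.552,-.206)))
```

```text
t 26.65 p [0.6249 0.0925 0.1953] yaw(x) -179.95 gap 0.0941 F 0.0 [-0.409   0.0351 -0.6843]
(array([0.6234, 0.0944]), 1089, 'cov', 0.89, 'res', np.float64(0.0014)) (array([0.626 , 0.0993]), 125, 'cov', 0.89, 'res', np.float64(0.0018))
t 26.75 p [0.625  0.092  0.1954] yaw(x) 179.97 gap 0.0941 F 0.0 [-0.4246  0.204  -0.2342]
shift cm [ 0.1616  0.2487 14.9411]
tall on mat (array([ 0.5489, -0.2127]), 55, 'cov', 1.0, 'res', np.float64(0.002)) (array([ 0.5516, -0.2041]), 134, 'cov', 1.0, 'res', np.float64(0.0019))
```

apply_moves(
  moves="0 0 0 0 0.2 4 1;0 0 0 0 0.2 9 1;0 0 0 0 0.2 13 1;0 0 0 0 0.2 14.7 1;0 0 0 0 0.2 14.7 1",
)

```text
clock: 27.48
position: [0.6248, 0.0948, 0.0479]
ee_rot: [[-1.0, 0.0, -0.002], [0.0, 1.0, -0.0], [0.002, -0.0, -1.0]]
force: [0.3, 0.7, 0.1]
finger_gap: 0.0941
finger_force: 0.0
```

apply_moves(
  moves="0 0 0 0 0 0 0.5;0 0 0 0 0 0 0.5;0 0 0 0 0 0 0.5;0 0 0 0 0 0 0.5;0 0 0 0 0 0 0.5",
)

```text
clock: 28.1
position: [0.6257, 0.095, 0.0497]
ee_rot: [[-1.0, -0.001, 0.002], [-0.001, 1.0, -0.0], [-0.002, -0.0, -1.0]]
force: [-0.8, -1.7, 5.5]
finger_gap: 0.066
finger_force: 25.0
```

```bash
python3 -c "
from h import *
st()"
```

```text
t 28.1 p [0.6257 0.095  0.0497] yaw(x) -179.94 gap 0.066 F 25.0 [-0.7819 -1.6689  5.4796]
```

apply_moves(
  moves="0 0 0 0 0 -3 0.5;0 0 0 0 0 -7 0.5;0 0 0 0 0 -12 0.5;0 0 0 0 0 -16 0.5;0 0 0 0 0 -16 0.5",
)

```text
clock: 28.72
position: [0.6269, 0.0957, 0.2115]
ee_rot: [[-1.0, -0.001, 0.007], [-0.001, 1.0, 0.001], [-0.007, 0.001, -1.0]]
force: [-0.0, 0.5, -1.6]
finger_gap: 0.0661
finger_force: 25.0
```

apply_moves(
  moves="0 0 0 0 -3 0 0.5;0 0 0 0 -8 0 0.5;0 0 0 1 -13 0 0.5;0 0 0 2 -18 0 0.5;0 0 0 3 -23 0 0.5",
)

```text
clock: 29.35
position: [0.5934, -0.1356, 0.2054]
ee_rot: [[-1.0, -0.001, -0.004], [-0.001, 1.0, 0.002], [0.004, 0.002, -1.0]]
force: [0.4, -0.4, -2.1]
finger_gap: 0.0663
finger_force: 25.0
```

apply_moves(
  moves="0 0 0 1 -5 0 0.5;0 0 0 2 -10 0 0.5;0 0 0 3.5 -15 0 0.5;0 0 0 4.5 -18.5 0 0.5;0 0 0 4.5 -18.5 0 0.5",
)

```text
clock: 29.98
position: [0.5483, -0.3216, 0.2051]
ee_rot: [[-1.0, 0.003, -0.004], [0.003, 1.0, 0.003], [0.004, 0.003, -1.0]]
force: [-0.2, 0.6, -2.4]
finger_gap: 0.0664
finger_force: 25.0
```

apply_moves(
  moves="0 0 0 0 0 0 0.5;0 0 0 0 0 0 0.5",
)

```text
clock: 30.22
position: [0.5504, -0.3182, 0.2076]
ee_rot: [[-1.0, -0.002, -0.001], [-0.002, 1.0, 0.002], [0.001, 0.002, -1.0]]
force: [-0.7, -0.3, -2.5]
finger_gap: 0.0661
finger_force: 25.0
```

```bash
python3 -c "
from h import *
go([.551,-.322,.06])
print(rim('scene',.104,(.552,-.206)))"
```

```text
t 30.23 p [ 0.5504 -0.3182  0.2076] yaw(x) -179.88 gap 0.0661 F 25.0 [-0.7457 -0.319  -2.5156]
shift cm [-0.0705 -0.4078 14.7589]
(array([ 0.5518, -0.204 ]), 132, 'cov', 1.0, 'res', np.float64(0.0019))
```

apply_moves(
  moves="0 0 0 0 -0.5 4 0.5;0 0 0 0 -0.5 8 0.5;0 0 0 0 -0.5 12 0.5;0 0 0 0 -0.5 14 0.5;0 0 0 0 -0.5 14 0.5",
)

```text
clock: 30.9
position: [0.5496, -0.3229, 0.0667]
ee_rot: [[-1.0, -0.002, -0.003], [-0.002, 1.0, 0.003], [0.003, 0.003, -1.0]]
force: [0.7, 0.5, -1.6]
finger_gap: 0.0665
finger_force: 25.0
```

apply_moves(
  moves="0 0 0 0 0 0 0.5;0 0 0 0 0 0 0.5",
)

```text
clock: 31.15
position: [0.5514, -0.3251, 0.0701]
ee_rot: [[-1.0, -0.001, 0.002], [-0.001, 1.0, -0.002], [-0.002, -0.002, -1.0]]
force: [0.1, -0.1, -2.1]
finger_gap: 0.066
finger_force: 25.0
```

```bash
python3 -c "
from h import *
go([.551,-.322,.0535])"
```

```text
t 31.15 p [ 0.5514 -0.3251  0.0701] yaw(x) -179.93 gap 0.066 F 25.0 [ 0.0999 -0.1205 -2.0855]
shift cm [0.0445 0.3167 1.6546]
```

apply_moves(
  moves="0 0 0 0 0 0.7 0.5;0 0 0 0 0 1.2 0.5;0 0 0 0 0 1.4 0.5;0 0 0 0 0 1.4 0.5;0 0 0 0 0 1.4 0.5",
)

```text
clock: 31.78
position: [0.5504, -0.3249, 0.0545]
ee_rot: [[-1.0, -0.001, 0.0], [-0.001, 1.0, -0.0], [-0.0, -0.0, -1.0]]
force: [-0.4, 0.4, -1.6]
finger_gap: 0.0663
finger_force: 25.0
```

```bash
python3 -c "
from h import *
go([.551,-.322,.0535])"
```

```text
t 31.77 p [ 0.5504 -0.3249  0.0545] yaw(x) -179.96 gap 0.0663 F 25.0 [-0.4322  0.3573 -1.6233]
shift cm [-0.0556  0.2865  0.0956]
```

apply_moves(
  moves="0 0 0 0 0 0.1 0.5;0 0 0 0 0 0.1 0.85;0 0 0 0 0 0.1 0.85;0 0 0 0 0 0.1 0.85;0 0 0 0 0 0.1 0.85",
)

```text
clock: 32.4
position: [0.5504, -0.3248, 0.0535]
ee_rot: [[-1.0, -0.001, 0.0], [-0.001, 1.0, -0.0], [-0.0, -0.0, -1.0]]
force: [-0.2, -0.1, 0.1]
finger_gap: 0.0797
finger_force: 0.0
```

apply_moves(
  moves="0 0 0 0 0 -4 0.85;0 0 0 0 0 -10 0.85;0 0 0 0 0 -16 1;0 0 0 0 0 -22 1;0 0 0 1 4 -25 1",
)

```text
clock: 33.02
position: [0.5416, -0.287, 0.3067]
ee_rot: [[-1.0, 0.002, 0.005], [0.002, 1.0, -0.004], [-0.005, -0.004, -1.0]]
force: [0.5, 1.6, -1.6]
finger_gap: 0.0941
finger_force: 0.0
```

apply_moves(
  moves="0 0 0 2 6 0 1;0 0 0 4 12 0 1;0 0 0 6 17 0 1;0 0 0 8 22 0 1;0 0 0 8 22 0 1",
)

```text
clock: 33.65
position: [0.4585, -0.062, 0.3043]
ee_rot: [[-1.0, -0.005, 0.001], [-0.005, 1.0, 0.001], [-0.001, 0.001, -1.0]]
force: [1.1, -0.9, -0.1]
finger_gap: 0.0938
finger_force: 0.0
```

apply_moves(
  moves="0 0 0 0 0 0 1;0 0 0 0 0 0 1",
)

```text
clock: 33.9
position: [0.4608, -0.066, 0.3033]
ee_rot: [[-1.0, 0.001, -0.0], [0.001, 1.0, -0.0], [0.0, -0.0, -1.0]]
force: [0.4, -1.1, 0.3]
finger_gap: 0.0944
finger_force: 0.0
```

Run:
```python
from h import *
s=st();im,s=snap('wrist','w9.png');im2,_=snap('scene','sc9.png')
cv2.imwrite('pics/w9m.png',np.vstack([im,cv2.resize(im2[150:270,100:420],(640,240))])[:, :,::-1][:720])
W=np.zeros((590,640,3),np.uint8);W[:350]=im[:350];W[350:]=cv2.resize(im2[150:270,100:420],(640,240));cv2.imwrite('pics/w9m.png',W[:,:,::-1])
```

```text
t 33.9 p [ 0.4608 -0.066   0.3033] yaw(x) 179.97 gap 0.0944 F 0.0 [ 0.3707 -1.0564  0.341 ]
```

View pics/w9m.png

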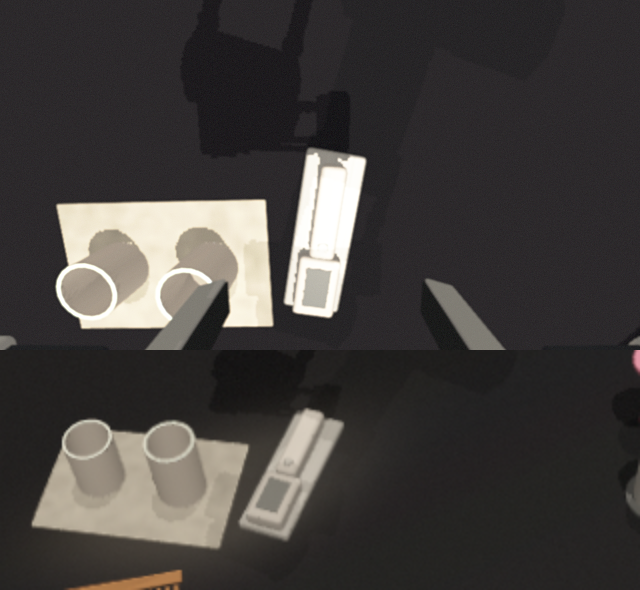

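The wrist view shows both tumblers upright on the mat and the lamp on its dock. The lamp's grey panel is centred at (318,287), the handle runs from (335,167) to (322,254), and the dock corners are (308,149), (366,157) and (286,303). Now I'll compute the lamp pose.

Run:
```python
from h import *
s=ctrl.observe()
print('panel tri',tri(ray('wrist',(318,287),s),ray('scene',(236.5,222.5))))
for n,p,z in(('panel',(318,287),.038),('hend',(335,168),.042),('hjoin',(322.5,253),.042),('head1',(303,257),.038),('head2',(345,262),.038),('head3',(333,317),.038),('head4',(293,313),.038),('d1',(308,149),.014),('d2',(366,157),.014),('d4',(286,303),.014)):
    print(n,onz('wrist',p,z,s))
im=cv2.imread('pics/w9.png');g=cv2.cvtColor(im,cv2.COLOR_BGR2GRAY)
m=(g>225).astype(np.uint8);m[:,:300]=0;m[:,380:]=0;m[250:]=0
for y in range(175,250,12):
    x=np.nonzero(g[y,280:380]>225)[0]+280; x2=np.nonzero(g[y,280:380]>120)[0]+280
    print(y,[(int(a[0]),int(a[-1])) for a in np.split(x,np.nonzero(np.diff(x)>1)[0]+1) if len(a)>0],x2[[0,-1]])
```

```text
panel tri [ 0.5647 -0.0731  0.0326]
panel [ 0.5628 -0.074   0.038 ]
hend [ 0.4214 -0.0546  0.042 ]
hjoin [ 0.5188 -0.0685  0.042 ]
head1 [ 0.525  -0.0914  0.038 ]
head2 [ 0.5312 -0.042   0.038 ]
head3 [ 0.6024 -0.0558  0.038 ]
head4 [ 0.597  -0.1047  0.038 ]
d1 [ 0.4023 -0.085   0.014 ]
d2 [ 0.4114 -0.0181  0.014 ]
d4 [ 0.5946 -0.1155  0.014 ]
175 [(305, 316), (322, 361)] [303 363]
187 [(303, 316), (320, 359)] [301 360]
199 [(301, 313), (318, 357)] [299 358]
211 [(299, 311), (316, 355)] [298 356]
223 [(297, 310), (314, 352)] [296 354]
235 [(296, 308), (313, 350)] [294 351]
247 [(294, 308), (311, 348)] [292 349]
```

apply_moves(
  moves="0 0 5 -1.6 0.4 4 1;0 0 9 -1.6 0.4 8 1;0 0 9 -1.6 0.4 14 1;0 0 9 -1.6 0.4 19 1;0 0 9 -1.6 0.4 22 1",
)

```text
clock: 34.62
position: [0.4749, -0.0613, 0.0807]
ee_rot: [[-0.988, 0.157, -0.004], [0.157, 0.988, 0.001], [0.004, 0.0, -1.0]]
force: [0.3, -0.6, 0.4]
finger_gap: 0.0938
finger_force: 0.0
```

apply_moves(
  moves="0 0 0 0 0 0 1;0 0 0 0 0 0 1",
)

```text
clock: 34.88
position: [0.4774, -0.0616, 0.0844]
ee_rot: [[-0.988, 0.156, 0.002], [0.156, 0.988, -0.0], [-0.002, -0.0, -1.0]]
force: [-0.1, -0.3, 0.9]
finger_gap: 0.0939
finger_force: 0.0
```

Run:
```python
from h import *
go([.477,-.062,.02],171)
im,s=snap('wrist','w10.png')
g=cv2.cvtColor(im,cv2.COLOR_RGB2GRAY)
u0,v0=proj('wrist',[.477,-.062,.042],s);print(u0,v0)
cv2.imwrite('pics/w10c.png',im[:,:,::-1])
```

```text
t 34.88 p [ 0.4774 -0.0616  0.0844] yaw(x) 171.0 gap 0.0939 F 0.0 [-0.0667 -0.3337  0.898 ]
shift cm [ 0.0467 -0.0477  6.4402]
turn z -0.0005759119131880652
324.0035148507765 269.3904921896187
```

View pics/w10c.png

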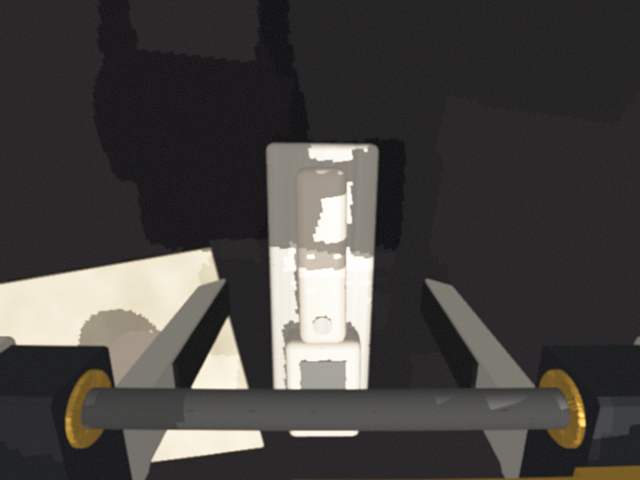

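Aligned: the handle lies upright in the picture around column 322, and the planned grip point is at (324,269). I'll descend and grip.

apply_moves(
  moves="0 0 0 0 0 2 1;0 0 0 0 0 4 1;0 0 0 0 0 5.5 1;0 0 0 0 0 6 1;0 0 0 0 0 6 1",
)

```text
clock: 35.55
position: [0.4769, -0.061, 0.0243]
ee_rot: [[-0.988, 0.156, 0.002], [0.156, 0.988, -0.0], [-0.002, -0.0, -1.0]]
force: [-1.0, 0.7, -0.5]
finger_gap: 0.0936
finger_force: 0.0
```

apply_moves(
  moves="0 0 0 0 0 0 0.6;0 0 0 0 0 0 0.6;0 0 0 0 0 0 0.6",
)

```text
clock: 35.92
position: [0.4764, -0.0609, 0.0238]
ee_rot: [[-0.988, 0.156, 0.001], [0.156, 0.988, -0.0], [-0.001, 0.0, -1.0]]
force: [0.2, 0.4, 0.4]
finger_gap: 0.0674
finger_force: 0.0
```

```bash
python3 -c "
from h import *
go([.477,-.062,.02],171)"
```

```text
t 35.92 p [ 0.4764 -0.0609  0.0238] yaw(x) 171.04 gap 0.0674 F 0.0 [0.2381 0.3998 0.3761]
shift cm [-0.0774 -0.1032  0.3793]
turn z 0.041210714037674734
```

apply_moves(
  moves="0 0 0 -0.1 -0.1 0.3 0.3;0 0 0 -0.1 -0.1 0.3 0.1;0 0 0 -0.1 -0.1 0.3 0;0 0 0 -0.1 -0.1 0.3 0;0 0 0 -0.1 -0.1 0.3 0",
  newtons=40,
)

```text
clock: 36.55
position: [0.4769, -0.062, 0.0204]
ee_rot: [[-0.988, 0.156, -0.0], [0.156, 0.988, 0.0], [0.0, -0.0, -1.0]]
force: [0.2, 0.0, -0.7]
finger_gap: 0.03
finger_force: 40.0
```

apply_moves(
  moves="0 0 0 0 0 0 0;0 0 0 0 0 0 0;0 0 0 0 0 0 0",
)

```text
clock: 36.92
position: [0.4769, -0.0619, 0.0204]
ee_rot: [[-0.988, 0.156, -0.0], [0.156, 0.988, 0.0], [0.0, 0.0, -1.0]]
force: [0.5, -0.2, -1.4]
finger_gap: 0.0296
finger_force: 40.0
```

```bash
python3 -c "
from h import *
st()"
```

```text
t 36.92 p [ 0.4769 -0.0619  0.0204] yaw(x) 171.04 gap 0.0296 F 40.0 [ 0.5347 -0.2044 -1.4406]
```

apply_moves(
  moves="0 0 0 0 0 -2 0;0 0 0 0 0 -5 0;0 0 0 0 0 -9 0;0 0 0 0 0 -13 0;0 0 0 0 0 -15.5 0",
)

```text
clock: 37.55
position: [0.4774, -0.062, 0.1774]
ee_rot: [[-0.988, 0.156, 0.002], [0.156, 0.988, -0.0], [-0.002, -0.0, -1.0]]
force: [0.3, 0.0, -1.6]
finger_gap: 0.0297
finger_force: 40.0
```

apply_moves(
  moves="0 0 0 0 -3 0 0;0 0 0 -0.5 -8 0 0;0 0 0 -1 -13 0 0;0 0 0 -1.8 -17 0 0;0 0 0 -1.8 -19.1 0 0",
)

```text
clock: 38.17
position: [0.4648, -0.2551, 0.1751]
ee_rot: [[-0.988, 0.157, -0.0], [0.157, 0.988, 0.0], [0.0, 0.0, -1.0]]
force: [-0.6, -0.2, -2.4]
finger_gap: 0.0301
finger_force: 40.0
```

apply_moves(
  moves="0 0 0 0 0 0 0;0 0 0 0 0 0 0;0 0 0 0 0 0 0",
)

```text
clock: 38.55
position: [0.465, -0.2519, 0.1755]
ee_rot: [[-0.988, 0.154, -0.0], [0.154, 0.988, 0.001], [0.0, 0.001, -1.0]]
force: [-0.2, 0.5, -1.2]
finger_gap: 0.0298
finger_force: 40.0
```

Run:
```python
from h import *
go([.4645,-.253,.175],171)
a,_=snap('scene');b,_=snap('side')
cv2.imwrite('pics/hold.png',np.hstack([cv2.resize(a[80:300,60:340],(400,314)),cv2.resize(b[80:280,220:450],(361,314))])[:,:,::-1])
```

```text
t 38.55 p [ 0.465  -0.2519  0.1755] yaw(x) 171.13 gap 0.0298 F 40.0 [-0.1688  0.5209 -1.2032]
shift cm [ 0.0329 -0.1184  0.0514]
turn z 0.13147761151918758
```

View pics/hold.png

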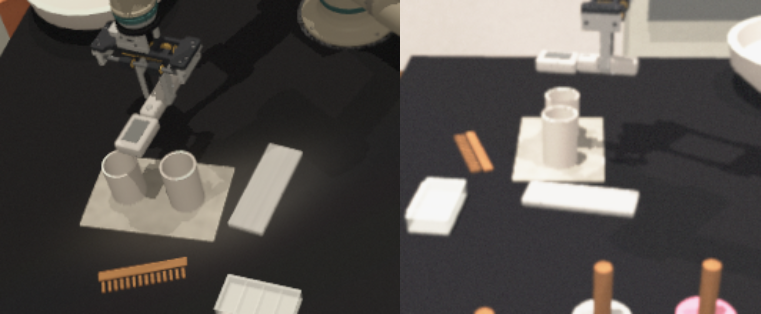

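The lamp is held level over the middle of the mat, both tumblers are upright and the dock is empty. I'll hold it steady.

apply_moves(
  moves="0 0 0 0 0 0 0;0 0 0 0 0 0 0;0 0 0 0 0 0 0;0 0 0 0 0 0 0;0 0 0 0 0 0 0",
)

```text
clock: 39.28
position: [0.465, -0.2535, 0.1754]
ee_rot: [[-0.988, 0.156, 0.0], [0.156, 0.988, 0.0], [0.0, 0.0, -1.0]]
force: [0.5, 0.7, -1.7]
finger_gap: 0.0299
finger_force: 40.0
```

apply_moves(
  moves="0 0 0 0 0 0 0;0 0 0 0 0 0 0;0 0 0 0 0 0 0;0 0 0 0 0 0 0;0 0 0 0 0 0 0",
)

```text
clock: 39.9
position: [0.465, -0.2534, 0.1754]
ee_rot: [[-0.988, 0.156, 0.0], [0.156, 0.988, 0.0], [-0.0, 0.0, -1.0]]
force: [-1.0, 0.6, -1.0]
finger_gap: 0.0297
finger_force: 40.0
```

apply_moves(
  moves="0 0 0 0 0 0 0;0 0 0 0 0 0 0;0 0 0 0 0 0 0;0 0 0 0 0 0 0;0 0 0 0 0 0 0",
)

```text
clock: 40.52
position: [0.465, -0.2534, 0.1755]
ee_rot: [[-0.988, 0.156, 0.0], [0.156, 0.988, 0.0], [-0.0, 0.0, -1.0]]
force: [-0.9, -0.6, -1.4]
finger_gap: 0.0297
finger_force: 40.0
```

apply_moves(
  moves="0 0 0 0 0 0 0;0 0 0 0 0 0 0;0 0 0 0 0 0 0;0 0 0 0 0 0 0;0 0 0 0 0 0 0",
)

```text
clock: 41.15
position: [0.465, -0.2534, 0.1754]
ee_rot: [[-0.988, 0.156, 0.0], [0.156, 0.988, 0.0], [-0.0, 0.0, -1.0]]
force: [0.3, -1.1, -1.2]
finger_gap: 0.03
finger_force: 40.0
```

apply_moves(
  moves="0 0 0 0 0 0 0;0 0 0 0 0 0 0;0 0 0 0 0 0 0;0 0 0 0 0 0 0;0 0 0 0 0 0 0",
)

```text
clock: 41.78
position: [0.465, -0.2534, 0.1754]
ee_rot: [[-0.988, 0.156, 0.0], [0.156, 0.988, 0.0], [-0.0, 0.0, -1.0]]
force: [0.2, -0.4, -2.1]
finger_gap: 0.0297
finger_force: 40.0
```

apply_moves(
  moves="0 0 0 0 0 0 0;0 0 0 0 0 0 0;0 0 0 0 0 0 0;0 0 0 0 0 0 0;0 0 0 0 0 0 0",
)

```text
clock: 42.4
position: [0.465, -0.2534, 0.1754]
ee_rot: [[-0.988, 0.156, 0.0], [0.156, 0.988, 0.0], [-0.0, 0.0, -1.0]]
force: [0.0, 0.8, -1.1]
finger_gap: 0.0296
finger_force: 40.0
```

apply_moves(
  moves="0 0 0 0 0 0 0;0 0 0 0 0 0 0;0 0 0 0 0 0 0;0 0 0 0 0 0 0;0 0 0 0 0 0 0",
)

```text
clock: 43.02
position: [0.465, -0.2534, 0.1755]
ee_rot: [[-0.988, 0.156, 0.0], [0.156, 0.988, 0.0], [-0.0, 0.0, -1.0]]
force: [-0.2, 0.2, -0.4]
finger_gap: 0.0299
finger_force: 40.0
```

Run:
```python
from h import *
go([.4769,-.0619,.175],171.04)
for n in('scene','side'): print(n,rim(n,.104,(.551,-.208)),rim(n,.089,(.551,-.322)))
im,_=snap('scene','sc12.png');hsv=cv2.cvtColor(im,cv2.COLOR_RGB2HSV)
m=((hsv[:,:,0]<18)&(hsv[:,:,1]>110)&(hsv[:,:,2]>60)).astype(np.uint8);k,l,q,ce=cv2.connectedComponentsWithStats(m)
print([q[i].tolist() for i in range(1,k) if 150<q[i,4]<300])
```

```text
t 43.02 p [ 0.465  -0.2534  0.1755] yaw(x) 171.04 gap 0.0299 F 40.0 [-0.1999  0.1536 -0.3586]
shift cm [ 1.8099 19.1048  0.0468]
turn z 0.0021498934724490937
scene (array([ 0.5518, -0.204 ]), 135, 'cov', 1.0, 'res', np.float64(0.0019)) (array([ 0.5471, -0.316 ]), 58, 'cov', 0.78, 'res', np.float64(0.0017))
side (array([ 0.5484, -0.2117]), 51, 'cov', 0.83, 'res', np.float64(0.002)) (array([ 0.5505, -0.3187]), 38, 'cov', 0.78, 'res', np.float64(0.0019))
[[427, 131, 12, 27, 211], [433, 167, 13, 27, 220], [486, 178, 16, 27, 235], [463, 216, 16, 27, 242], [11, 348, 34, 29, 164], [491, 428, 27, 23, 240]]
```

apply_moves(
  moves="0 0 0 0.3 4 0 0;0 0 0 0.8 9 0 0;0 0 0 1.3 14 0 0;0 0 0 1.8 17.5 0 0;0 0 0 1.8 19.1 0 0",
)

```text
clock: 43.9
position: [0.4768, -0.0604, 0.1756]
ee_rot: [[-0.988, 0.154, 0.0], [0.154, 0.988, 0.0], [-0.0, 0.0, -1.0]]
force: [1.1, -0.5, -1.6]
finger_gap: 0.0298
finger_force: 40.0
```

apply_moves(
  moves="0 0 0 0 0 0 0;0 0 0 0 0 0 0;0 0 0 0 0 0 0;0 0 0 0 0 0 0",
)

```text
clock: 44.4
position: [0.477, -0.0628, 0.1754]
ee_rot: [[-0.988, 0.157, -0.0], [0.157, 0.988, -0.0], [0.0, -0.0, -1.0]]
force: [-0.6, 0.1, -1.5]
finger_gap: 0.0294
finger_force: 40.0
```

apply_moves(
  moves="0 0 0 0 0 4 0;0 0 0 0 0 8 0;0 0 0 0 0 12 0;0 0 0 0 0 14 0;0 0 0 0 0 14.5 0",
)

```text
clock: 45.02
position: [0.4761, -0.0621, 0.0292]
ee_rot: [[-0.988, 0.156, -0.003], [0.156, 0.988, 0.001], [0.003, 0.0, -1.0]]
force: [0.1, 0.3, -1.1]
finger_gap: 0.0295
finger_force: 40.0
```

apply_moves(
  moves="0 0 0 0 0 0 0;0 0 0 0 0 0 0;0 0 0 0 0 0 0;0 0 0 0 0 0 0",
)

```text
clock: 45.52
position: [0.4773, -0.062, 0.031]
ee_rot: [[-0.988, 0.156, 0.001], [0.156, 0.988, -0.0], [-0.001, -0.0, -1.0]]
force: [0.5, 0.0, -2.0]
finger_gap: 0.0299
finger_force: 40.0
```

```bash
python3 -c "
from h import *
go([.4769,-.0619,.0204],171.04)"
```

```text
t 45.52 p [ 0.4773 -0.062   0.031 ] yaw(x) 171.05 gap 0.0299 F 40.0 [ 0.4509  0.0079 -1.9767]
shift cm [0.0459 0.0055 1.0591]
turn z 0.007065912286236653
```

apply_moves(
  moves="0 0 0 0 0 0.5 0;0 0 0 0 0 0.8 0;0 0 0 0 0 1.0 0;0 0 0 0 0 1.0 0;0 0 0 0 0 1.0 0",
)

```text
clock: 46.15
position: [0.4768, -0.0619, 0.0204]
ee_rot: [[-0.988, 0.156, -0.0], [0.156, 0.988, 0.0], [0.0, 0.0, -1.0]]
force: [-0.7, 1.0, -0.8]
finger_gap: 0.0298
finger_force: 40.0
```

```bash
python3 -c "
from h import *
go([.4769,-.0619,.0204],171.04)"
```

```text
t 46.15 p [ 0.4768 -0.0619  0.0204] yaw(x) 171.04 gap 0.0298 F 40.0 [-0.6861  1.0061 -0.8266]
shift cm [-0.0086 -0.     -0.0019]
turn z 0.002514534459209017
```

Back at the grasp height. I'll release, retreat and check.

apply_moves(
  moves="0 0 0 0 0 0 0.8;0 0 0 0 0 0 0.8;0 0 0 0 0 0 0.8;0 0 0 0 0 0 0.8;0 0 0 0 0 0 0.8",
)

```text
clock: 46.78
position: [0.477, -0.0619, 0.0205]
ee_rot: [[-0.988, 0.156, 0.0], [0.156, 0.988, 0.0], [-0.0, 0.0, -1.0]]
force: [0.2, -0.6, -0.1]
finger_gap: 0.0742
finger_force: 0.0
```

apply_moves(
  moves="0 0 0 0 0 -3 0.8;0 0 0 0 0 -8 0.8;0 0 0 0 0 -14 0.8;0 0 0 0 0 -20 0.8;0 0 0 0 0 -24 0.8",
)

```text
clock: 47.4
position: [0.4776, -0.0621, 0.2636]
ee_rot: [[-0.988, 0.156, 0.004], [0.156, 0.988, -0.001], [-0.004, -0.0, -1.0]]
force: [1.1, -0.3, -0.6]
finger_gap: 0.0751
finger_force: 0.0
```

apply_moves(
  moves="0 0 0 0 0 0 0.8;0 0 0 0 0 0 0.8;0 0 0 0 0 0 0.8;0 0 0 0 0 0 0.8",
)

```text
clock: 47.9
position: [0.4764, -0.0618, 0.2591]
ee_rot: [[-0.988, 0.156, -0.003], [0.156, 0.988, 0.001], [0.003, 0.0, -1.0]]
force: [-0.3, 0.6, 0.2]
finger_gap: 0.075
finger_force: 0.0
```

Run:
```python
from h import *
st();b=cv2.imread('pics/scene0.png')
a,_=snap('scene','fin.png');a=a[:,:,::-1]
for n,(y0,y1,x0,x1) in dict(lamp=(172,250,212,280),brush=(165,240,410,455),trim=(265,320,365,430),comb=(255,290,122,196),pill=(268,318,205,276)).items():
    d=cv2.absdiff(a[y0:y1,x0:x1],b[y0:y1,x0:x1]).max(2); print(n,(d>40).sum(),d.size)
for n in('scene','side'): print(n,rim(n,.104,(.551,-.208)),rim(n,.089,(.551,-.322)))
hs=[cv2.cvtColor(np.ascontiguousarray(x),cv2.COLOR_BGR2GRAY)[172:250,212:280].astype(np.float32) for x in(a,b)]
print(cv2.phaseCorrelate(*hs))
```

```text
t 47.9 p [ 0.4764 -0.0618  0.2591] yaw(x) 171.04 gap 0.075 F 0.0 [-0.2964  0.603   0.2294]
lamp 194 5304
brush 13 3375
trim 0 3575
comb 0 2590
pill 0 3550
scene (array([ 0.5516, -0.2041]), 133, 'cov', 1.0, 'res', np.float64(0.0019)) (array([ 0.5515, -0.3188]), 115, 'cov', 1.0, 'res', np.float64(0.0016))
side (array([ 0.5491, -0.2128]), 66, 'cov', 1.0, 'res', np.float64(0.002)) (array([ 0.5499, -0.3199]), 58, 'cov', 0.94, 'res', np.float64(0.0022))
((-0.16735781775257408, -0.08229467395194234), 0.8155269205570221)
```

Everything matches: the lamp is within 0.2 px of its start picture, the brush is hung, the tumblers are on the mat and the bystanders haven't moved. Handing in.

```bash
python3 -c "
from station import ctrl
print(ctrl.sign_off())"
```

```text
the job is handed in; nothing more can be done
None
```

The job is handed in, with no verdict returned: both tumblers present (tall and middle) were brushed and stand on the mat, the brush hangs in its canister, the lamp was held over the mat for over 4 s and is back on its dock, and the bystanders are unmoved.

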